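# Stow the round trivet on its slanted peg for sea

## Task

Get the galley ready for sea: take the round wooden trivet by its neck, slide its eye down along the slanted steel peg of the rack, and press it gently home onto the rubber seat until the sprung catch snaps shut over it. Never press hard on the trivet or the rack (about 10 N does it, 25 N is too much), let go of it, and leave everything else on the counter where it is.

Things in the scene. Friction and masses are not known exactly. Their poses are not given: they have to be found in the camera images.
- trivet: Plain beech trivet, 16 mm thick, 0.10 to 0.20 kg: round disc of 110 mm diameter with a paddle neck and a round eye along its +x. Origin: centre of the disc's underside; z up through its top face. Starts flat on the counter, eye pointing away from the robot within 0.4 rad; it and the board may swap places.
- eye (a point): centre of the trivet's eye hole at its underside (trivet frame x = 120, y = 0, z = 0 mm; axes as the trivet). The eye is a round boss of 44 mm diameter with a through hole of 15 mm diameter.
- neck (a point): middle of the trivet's neck, where to grip it: trivet frame x = 75, y = 0, z = 8 mm. The neck is 28 mm wide (along y) and free from x = 55 to 98 mm.
- peg: steel peg on the right half (from the robot) of the rack's slanted panel, 12 mm diameter. Fixed. z runs up its axis, which leans 35 degrees off vertical to the rack's front; x points uphill along the panel, to the rack's back; y level. Origin on the axis at the nominal top of the rubber seat. The panel's face is at z = -45 mm. Hung, the trivet lies square to the peg, its disc downhill (-x).
- peg_tip (a point): upper end of that peg, on its axis, at peg z = 58 mm; the last 10 mm taper to 5 mm diameter
- seat_nominal (a point): same point as the peg's origin. The real seat (32 mm rubber washer on a black clamp block, about 10 N per mm, 4 mm of give) was clamped by hand, together with the catch, anywhere from 10 mm below to 10 mm above this point along the peg. That height is not measured: it must be felt.
- catch (a joint): sprung steel catch, 14 mm wide, uphill (+x) of the peg on the clamp block. Angle in rad: 0 shut, to 0.45 pushed uphill; springs shut. Nose 17 mm from the axis, underside 16.4 mm above the seat, slope up to 36 mm. A trivet coming down meets it some 27 mm above the seat, opens it to 0.14 rad with 4 to 8 N, rubs past, and must be pressed about 1 mm into the seat (6 to 15 N) until it snaps over it.
- rack: fixed rack: slanted white panel 290 mm wide with blue trim, foot and back board, 0.2 m deep and high; origin: centre of its foot on the counter, front to -x; yaw within 0.3 rad. Peg origin at (0, -60, 160) mm here. A wooden rest rail lies 125 mm downhill of the peg, top at peg z = -16 mm; 150 mm left of the peg a plain wooden peg holds a fixed spatula.
- board: square-headed beech paddle board (100 mm square head, same neck, no hole), lying flat beside the trivet; leave alone. Origin: centre of the head's underside
- mug: white mug, 80 mm diameter, 90 mm high, origin under its centre; leave alone
- jar: glass jar, 72 mm diameter, 100 mm high, origin under its centre; leave alone
- oil: green bottle, 60 mm diameter, 200 mm high, origin under its centre; leave alone
- shaker: steel shaker, 40 mm diameter, 74 mm high, origin under its centre; leave alone
- bowl: white bowl, 120 mm diameter, 50 mm high, origin under its centre; leave alone
- can: steel can, 74 mm diameter, 100 mm high, origin under its centre; leave alone
There are look-alikes about, which are no part of the job. Leave any turquoise look-alike of the trivet alone.

How it is judged:
By the outcome, as a careful person would: the job done as asked, in the order asked, and still so for the second after the job is handed in, with the robot touching nothing.
It also fails if it takes over 72 s, if anything falls off the work surface, if the arm or the gripper's body presses on something with over 40 N, if the wrist force passes 120 N, or if a joint passes its speed limit or range.

## Robot

A 6-joint arm with a two-finger parallel gripper is mounted at the origin on the work surface. World frame = base frame: x ahead of the robot, y to its left, z up, the work surface at z = 0. Lengths are in m, angles in rad, forces in N, time in s.
With the tool pointing down it reaches from about 0.35 to 0.725 m from the base axis. Payload 4.3 kg.
Tool frame: the origin (TCP) lies on the mounting face of the last link; the fingertips stand 173 mm ahead of it and the grasp point (between the pads) lies 155 mm ahead of it; z points along the fingers, y is the direction in which the jaws open and shut (so a half turn about z gives the same grasp; the last joint's range is limited). The gripper opens to 85 mm and grips with 20 to 120 N. Pads are 22 mm wide; open, the fingers measure 114 mm over their backs; the gripper's body (76 mm by 85 mm) begins 54 mm behind the grasp point. The pads swing forward as they close: fully open they stand 13 mm farther back than shut.
Start: joints at [-1.292, 0.377, 0.081, 1.274, 0, 1.46], TCP at [0.218, -0.532, 0.405] pointing down, gripper open.
Joint ranges: [-2.72, 2.72], [-0.84, 1.66], [-1.02, 1.22], [-1.77, 2.12], [-1.37, 1.28], [-3.14, 3.14]. Speed limits (rad/s): [2.57, 2.57, 3.14, 3.14, 3.14, 3.14].

## Interface

Orientations are given as [roll, pitch, yaw] about the fixed x, y, z axes, in that order (R = Rz(yaw) Ry(pitch) Rx(roll)).
In Python, from rig import telemetry, optics, ticket, models gives the robot as it stands.
- The arm moves only by the tool servo_tool, never from a script. Its argument "targets" is a list of rows, each a list of 3 entries, a list of its own where there are three numbers: the shift along the tool's x, y, z in cm, then the turn, a rotation vector about the tool's x, y, z in rad, then the finger opening in cm, from 0 to 8.54. In form: [[[x, y, z], [ax, ay, az], claw], ...]. A call has 1 to 12 rows; each row shifts and turns the pose as measured when the row begins, along the tool's axes as they then stand; what a row does not reach is not made up. A row lasts 1/12 s, in which the tool goes at most 41.7 mm and 7.16 degrees, less where a joint would pass 70% of its speed; a pose out of reach is approached as far as the arm can. A call is refused whole if a number of a shift passes 4.17 or a number of a turn 0.125, either way. A call with a gripper value outside its range is refused whole. The fingers move at their own pace and stop on an object; "squeeze" is the grip in N (left out, the last holds). Time passes only in rows, so rows that do not move let the fingers close. It gives the time, the measured TCP pose, the force and the opening at its end, in the units of the state.
- telemetry.sense(): the state, without advancing time (a new reading comes with each control period).
- optics.snapshot(name): name is "scene" or "top" or "wrist"; returns a dict with "img" (420x560x3 uint8, red, green, blue), "fx", "fy", "cx", "cy" (pixels), "rvec" (rotation vector, rad) and "tvec" (3), from world to camera coordinates, as OpenCV has them; the wrist camera has in their place "tool_from_camera" (4x4, takes a point from camera to tool coordinates, whose origin is the TCP and whose axes are the flange's). Camera axes: x right, y down, z forward; pixel columns grow to the right and rows downward; lengths in m; the calibration is good to about 2 mm. A picture is of the moment at which its call begins: read the wrist's pose just before it. There is no depth.
- ticket.job_done(): hands the job in, once; it reports no verdict.
Trained networks look in a picture, given as the dict that the camera call returned (one of the last four; its "shot" number tells which), for a name from the list of things; names that differ only in an ending like _2 or _b are one class to them, and where a whole thing is asked for, a point or a joint stands for the part that bears it (a point fixed in the world has none). Each returns a list of dicts, best first, with "confidence" (0 to 1); they miss things now and then, are a little off and sometimes report something else, mostly with a low value. They report only what shows in the picture. A call takes as long as a camera call. They do not tell look-alikes from the thing itself.
- models.search_frame(picture, target): "extent" ([left, top, right, bottom] in pixels, round what is visible of it).
- models.outline_of(picture, target): "pixels" (420x560 bool, what is visible of it) and "extent" ([left, top, right, bottom] in pixels, round what is visible of it).
- models.place_of(picture, target): "centre" ([column, row] in pixels: a listed point, or the origin of a listed thing).
The state is a dict: "time": time; "joint_positions": joint angles; "joint_velocities": joint speeds; "joint_torque": joint torques, N m; "tcp_pos": TCP position; "tcp_rot": TCP orientation; "ft_force": force on the tool from outside, world axes, zero at the start; "ft_torque": the same for the moment, N m; "finger_gap": finger opening in m.
Only numpy, scipy, OpenCV 4.12 (cv2) and the standard library are available. Lean on these libraries where they do the work, as an engineer would, in place of code of your own. Each camera call takes 0.05 s, during which the arm holds its last target.

## Working session

There is one attempt and no reset: what is moved stays moved. The work goes in short steps, Python scripts to look and compute and a tool call to move; the robot and the scene stay as the last step left them, time stands still between calls to the robot, and variables do not carry over. Pictures are saved under pics/ and viewed, and the job is handed in when it is done.

Besides the shell and the picture viewer there is one more tool, called after "Call:" by a JSON object that holds its "method" and its "body", one argument or row to a line. servo_tool: Moves the arm, as the interface text tells. Its arguments: {"type":"object","properties":{"targets":{"type":"array","items":{"type":"array"}},"squeeze":{"type":"number"}},"required":["targets"]}

```bash
mkdir -p pics; ls; cat > h.py <<'E'
import numpy as np, cv2, pickle
from scipy.spatial.transform import Rotation as R
from rig import telemetry, optics, ticket, models
def save(p,name,crop=None,scale=1):
    im=p['img'][:,:,::-1]
    if crop: l,t,r,b=crop; im=im[t:b,l:r]
    if scale!=1: im=cv2.resize(im,None,fx=scale,fy=scale,interpolation=cv2.INTER_CUBIC)
    cv2.imwrite('pics/'+name+'.png',im)
def K(p): return np.array([[p['fx'],0,p['cx']],[0,p['fy'],p['cy']],[0,0,1.]])
def Tcw(p,s=None):
    "camera->world 4x4"
    if 'rvec' in p:
        M=np.eye(4); M[:3,:3]=R.from_rotvec(np.ravel(p['rvec'])).as_matrix(); M[:3,3]=np.ravel(p['tvec']); return np.linalg.inv(M)
    W=np.eye(4); W[:3,:3]=R.from_euler('xyz',s['tcp_rot']).as_matrix(); W[:3,3]=s['tcp_pos']; return W@np.array(p['tool_from_camera'])
def ray(p,uv,s=None):
    T=Tcw(p,s); d=T[:3,:3]@np.array([(uv[0]-p['cx'])/p['fx'],(uv[1]-p['cy'])/p['fy'],1]); return T[:3,3],d
def onz(p,uv,z,s=None):
    o,d=ray(p,uv,s); return o+d*(z-o[2])/d[2]
def proj(p,X,s=None):
    T=np.linalg.inv(Tcw(p,s)); q=np.atleast_2d(X)@T[:3,:3].T+T[:3,3]
    return np.c_[p['fx']*q[:,0]/q[:,2]+p['cx'],p['fy']*q[:,1]/q[:,2]+p['cy']]
def tri(a,b):
    A=[];B=[]
    M=np.zeros((3,3));v=np.zeros(3)
    for o,d in (a,b):
        d=d/np.linalg.norm(d);P=np.eye(3)-np.outer(d,d);M+=P;v+=P@o
    return np.linalg.solve(M,v)
E
python3 - <<'E'
from h import *
s=telemetry.sense(); print(s)
for n in ('scene','top'):
    p=optics.snapshot(n); save(p,n+'0'); print(n,p['fx'],Tcw(p)[:3,3])
    for t in ('trivet','board','eye','neck','peg','peg_tip','seat_nominal','rack','catch','mug','jar','oil','shaker','bowl','can'):
        if t in('eye','neck','peg_tip','seat_nominal'): r=models.place_of(p,t); print(t,[(np.round(x['centre']),round(x['confidence'],2)) for x in r[:4]])
        else:
            r=models.search_frame(p,t); print(t,[(np.round(x['extent']),round(x['confidence'],2)) for x in r[:4]])
E
```

```text
pics
{'time': 0.0, 'joint_positions': array([-1.29232347e+00,  3.78046663e-01,  7.96543894e-02,  1.27437599e+00,
       -1.39375589e-05,  1.46052146e+00]), 'joint_velocities': array([ 1.43674674e-03, -1.64267568e-04,  3.53822478e-04, -1.07711074e-03,
       -1.21197663e-03, -9.97483393e-05]), 'joint_torque': array([-5.15540742e-04, -4.63604808e+01,  2.69874090e+01,  2.08254444e-02,
       -2.09295058e-04,  6.29958635e-06]), 'tcp_pos': array([ 0.21787866, -0.53180667,  0.40378091]), 'tcp_rot': array([-3.13963116e+00, -2.03161174e-04,  3.88747540e-01]), 'ft_force': array([-0.01370507, -0.29073603, -0.30916946]), 'ft_torque': array([-0.05938459, -0.01174039,  0.06527352]), 'finger_gap': 0.08550502123012749}
scene 494.5929876479053 [1.59141742 0.09817634 0.97825251]
trivet [(array([242., 221., 278., 266.]), 0.95), (array([144., 172., 194., 200.]), 0.83)]
board [(array([174., 211., 212., 253.]), 0.72), (array([240., 218., 275., 271.]), 0.27)]
eye [(array([148., 183.]), 0.86), (array([262., 262.]), 0.62)]
neck [(array([158., 183.]), 0.94), (array([261., 247.]), 0.71)]
peg [(array([370., 20
[... 964 characters left out ...]
12.]), 0.79)]
neck [(array([455., 307.]), 0.55)]
peg [(array([156., 184., 169., 209.]), 0.58)]
peg_tip [(array([156., 208.]), 0.64), (array([272., 144.]), 0.62)]
seat_nominal [(array([162., 194.]), 0.49)]
rack [(array([ 73., 164., 213., 264.]), 0.9), (array([103., 287., 148., 332.]), 0.53)]
catch [(array([154., 185., 169., 209.]), 0.72)]
mug [(array([247., 116., 288., 158.]), 0.59)]
jar [(array([298., 127., 326., 161.]), 0.94), (array([156., 186., 171., 211.]), 0.49)]
oil [(array([207., 108., 234., 154.]), 0.87)]
shaker [(array([237., 262., 254., 280.]), 0.65)]
bowl [(array([103., 286., 150., 331.]), 0.95), (array([278., 192., 322., 258.]), 0.4)]
can [(array([333., 284., 368., 311.]), 0.61)]
```

View pics/scene0.png

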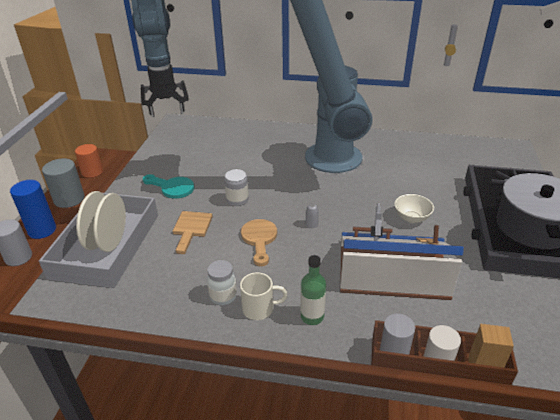

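View pics/top0.png

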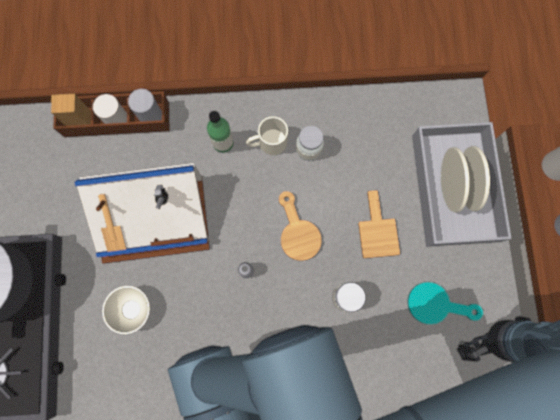

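```bash
python3 - <<'E'
from h import *
pt=optics.snapshot('top'); ps=optics.snapshot('scene')
pickle.dump((pt,ps),open('p0.pkl','wb'))
save(pt,'rackT',(65,150,225,275),5); save(ps,'rackS',(330,180,475,310),5); save(pt,'triv',(255,180,410,270),5)
b=tri(ray(pt,(156,208)),ray(ps,(376,199)));print('tip?',b)
o=models.outline_of(pt,'trivet')
for x in o: 
    m=x['pixels'];ys,xs=np.nonzero(m);print(x['confidence'],x['extent'],m.sum(),xs.mean(),ys.mean())
for uv in((301,240),(288,199),(380,240)): print(uv,onz(pt,uv,.016))
E
```

```text
tip? [0.54307484 0.15224457 0.21769174]
0.81 [409.8, 279.7, 485.3, 323.3] 1906 437.52728226652675 304.85466946484786
0.75 [279.4, 193.4, 326.1, 263.6] 1662 298.08423586040914 232.89951865222622
0.62 [155.6, 183.6, 168.1, 209.3] 240 160.77083333333334 196.30416666666667
(301, 240) [ 0.47628315 -0.18392583  0.016     ]
(288, 199) [ 0.59155413 -0.1563992   0.016     ]
(380, 240) [ 0.46327131 -0.39664234  0.016     ]
```

View pics/rackT.png

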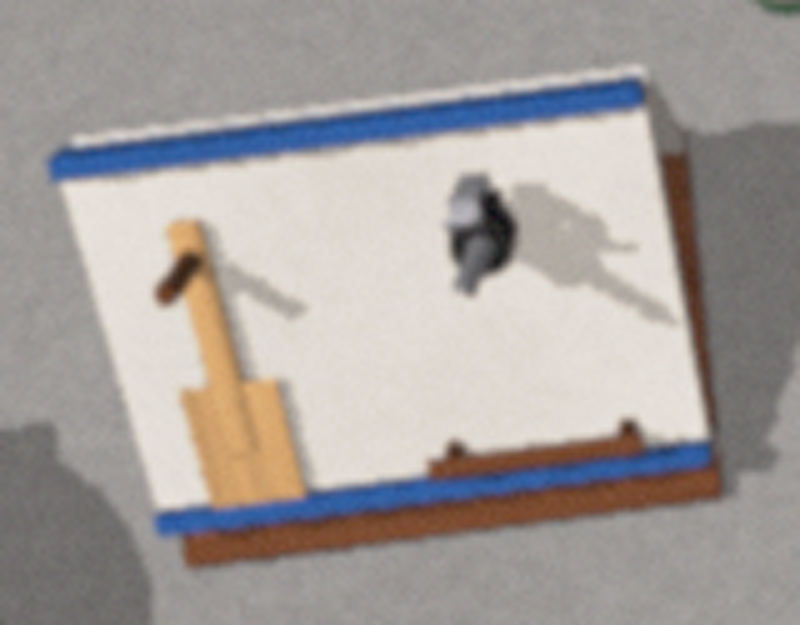

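View pics/rackS.png

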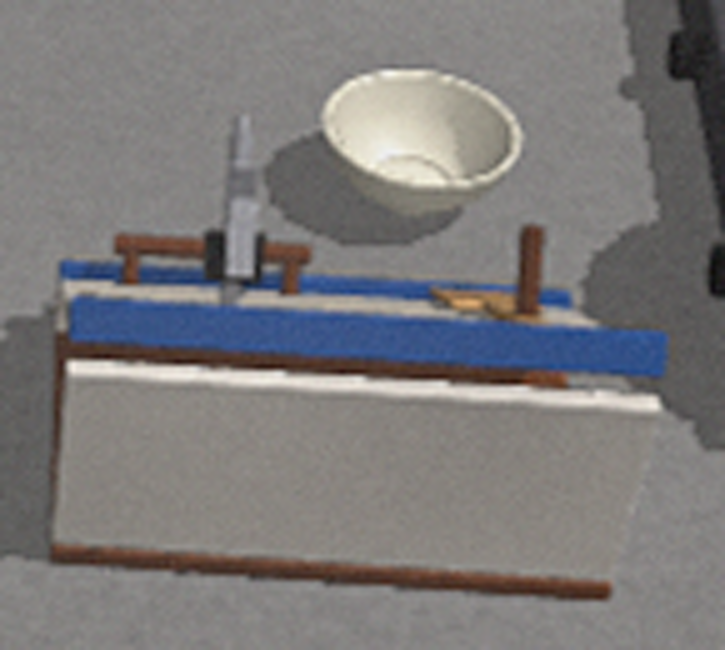

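View pics/triv.png

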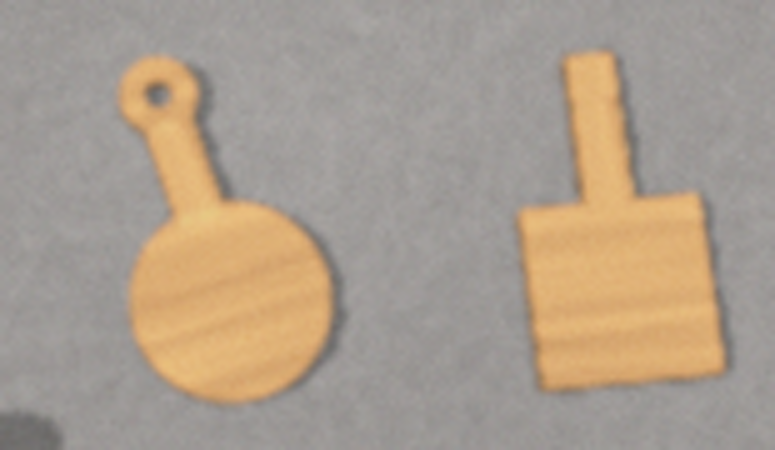

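```bash
cat >> h.py <<'E'
def pose(s=None):
    s=s or telemetry.sense(); T=np.eye(4); T[:3,:3]=R.from_euler('xyz',s['tcp_rot']).as_matrix(); T[:3,3]=s['tcp_pos']; return T
def mk(pos,rot):
    T=np.eye(4);T[:3,:3]=rot;T[:3,3]=pos;return T
def plan(Tt,claw,n=None,T0=None,vmax=0.035,wmax=0.115,rd=2,ra=3):
    T=pose() if T0 is None else T0.copy()
    D=np.linalg.inv(T)@Tt; rv=R.from_matrix(D[:3,:3]).as_rotvec(); dp=Tt[:3,3]-T[:3,3]
    k=max(1,int(np.ceil(max(np.linalg.norm(dp)/vmax,np.linalg.norm(rv)/wmax)))) if n is None else n
    R0=T[:3,:3].copy();p0=T[:3,3].copy();rows=[]
    for i in range(1,k+1):
        W=mk(p0+dp*i/k,R0@R.from_rotvec(rv*i/k).as_matrix())
        d=np.linalg.inv(T)@W; sh=np.round(d[:3,3]*100,rd); w=np.round(R.from_matrix(d[:3,:3]).as_rotvec(),ra)
        rows.append([[float(x) for x in sh],[float(x) for x in w],claw])
        T=T@mk(sh/100,R.from_rotvec(w).as_matrix())
    print(len(rows)); 
    for i in range(0,len(rows),12): print(str(rows[i:i+12]).replace(' ',''))
    return T
E
python3 - <<'E'
from h import *
pt,ps=pickle.load(open('p0.pkl','rb'))
c=onz(pt,(301.2,240.4),.016); e=onz(pt,(286.4,198.8),.016); print(c,e,np.linalg.norm(e-c),np.arctan2(*(e-c)[[1,0]]))
u=(e-c)/np.linalg.norm(e-c)
yaw=np.arctan2(u[1],u[0]);
# rack fit
from scipy.optimize import least_squares
a=np.radians(35);S,C=np.sin(a),np.cos(a)
def pk(x,y,z): return np.array([C*x-S*z, y-.06, .16+S*x+C*z])
obs=[]
def ct(u,v): return (65+u/5,150+v/5)
def cs(u,v): return (330+u/5,180+v/5)
tip=pk(0,0,.058)
Z=[(pt,tip,ct(465,288)),(ps,tip,cs(242,117)),
]
def W(q,X): 
    c_,s_=np.cos(q[2]),np.sin(q[2]); return np.array([q[0]+c_*X[0]-s_*X[1],q[1]+s_*X[0]+c_*X[1],X[2]])
# yaw by trim: direction of horizontal line, back foot edge at z~0.0 in scene
l1=ct(160,515);l2=ct(708,445); z=.05
a1=onz(pt,l1,z);a2=onz(pt,l2,z);print('trim',a1,a2,np.linalg.norm(a1-a2),np.arctan2(*(a1-a2)[[0,1]])*-1)
l1=ct(50,160);l2=ct(640,90); z=.18
a1=onz(pt,l1,z);a2=onz(pt,l2,z);print('trim',a1,a2,np.linalg.norm(a1-a2),np.arctan2(*(a1-a2)[[0,1]])*-1)
for p,uv in((pt,Z[0][2]),): print('tip',onz(p,uv,tip[2]))
print('tri',tri(ray(pt,Z[0][2]),ray(ps,Z[1][2])))
Rt=np.array([[-np.cos(yaw),np.sin(yaw),0],[-np.sin(yaw),-np.cos(yaw),0],[0,0,0]]).T if 0 else R.from_euler('xyz',[np.pi,0,yaw-np.pi]).as_matrix()
g=c+u*.078; print(Rt, g)
tgt=mk([g[0]-.06,g[1],.36],Rt)
plan(tgt,8.54)
p=optics.snapshot('wrist'); print(np.array(p['tool_from_camera']),p['fx'])
E
```

```text
[ 0.47516684 -0.18438641  0.016     ] [ 0.59238314 -0.1520517   0.016     ] 0.12159438073292508 0.2691610050832635
trim [0.4700758 0.3510249 0.05     ] [0.48940743 0.06509145 0.05      ] 0.2865861996229412 0.06750610224906006
trim [0.62712696 0.35798369 0.18      ] [0.64496604 0.07432144 0.18      ] 0.28422263297581796 0.06280575377341199
tip [0.54586466 0.15297512 0.20751082]
tri [0.54624184 0.15525988 0.20541664]
[[-9.63994343e-01 -2.65922744e-01 -3.25661437e-17]
 [-2.65922744e-01  9.63994343e-01  1.18055259e-16]
 [ 0.00000000e+00  1.22464680e-16 -1.00000000e+00]] [ 0.5503584  -0.16364444  0.016     ]
27
[[[1.45,-0.88,0.17],[-0.0,0.0,-0.112],8.54],[[1.54,-0.71,0.16],[-0.0,0.0,-0.112],8.54],[[1.61,-0.54,0.17],[-0.0,0.0,-0.112],8.54],[[1.66,-0.35,0.16],[-0.0,0.0,-0.112],8.54],[[1.69,-0.17,0.17],[-0.0,0.0,-0.112],8.54],[[1.7,0.03,0.16],[-0.0,0.0,-0.112],8.54],[[1.68,0.21,0.17],[-0.0,0.0,-0.111],8.54],[[1.65,0.4,0.16],[-0.0,0.0,-0.112],8.54],[[1.59,0.58,0.17],[-0.0,0.0,-0.112],8.54],[[1.52,0.76,0.16],[-0.0,0.0,-0.112],8.54],[[1.43,0.92,0.17],[-0.0,0.0,-0.112],8.54],[[1.31,1.08,0.17],[-
[... 253 characters left out ...]
-0.0,0.0,-0.112],8.54],[[0.17,1.69,0.16],[-0.0,0.0,-0.112],8.54],[[-0.02,1.69,0.17],[-0.0,0.0,-0.111],8.54],[[-0.21,1.69,0.17],[-0.0,0.0,-0.112],8.54],[[-0.39,1.65,0.16],[-0.0,0.0,-0.112],8.54],[[-0.58,1.6,0.17],[-0.0,0.0,-0.112],8.54],[[-0.75,1.52,0.16],[-0.0,0.0,-0.112],8.54]]
[[[-0.91,1.43,0.17],[-0.0,0.0,-0.112],8.54],[[-1.07,1.32,0.16],[-0.0,-0.0,-0.112],8.54],[[-1.21,1.19,0.17],[-0.0,-0.0,-0.112],8.54]]
[[-5.10920119e-04 -9.54152429e-01 -2.99320698e-01  7.68742523e-02]
 [ 9.99999453e-01 -2.14290921e-04 -1.02383042e-03 -1.57552876e-04]
 [ 9.12748576e-04 -2.99321058e-01  9.54152017e-01  3.11530507e-02]
 [ 0.00000000e+00  0.00000000e+00  0.00000000e+00  1.00000000e+00]] 290.19291720573443
```

Call:
{"method": "servo_tool", "body": {
  "targets": [
    [[1.5,-0.9,0.2],[0,0,-0.11],8.5],
    [[1.5,-0.7,0.2],[0,0,-0.11],8.5],
    [[1.6,-0.5,0.2],[0,0,-0.11],8.5],
    [[1.7,-0.4,0.2],[0,0,-0.11],8.5],
    [[1.7,-0.2,0.2],[0,0,-0.11],8.5],
    [[1.7,0,0.1],[0,0,-0.11],8.5],
    [[1.7,0.2,0.1],[0,0,-0.11],8.5],
    [[1.7,0.4,0.1],[0,0,-0.11],8.5],
    [[1.6,0.6,0.2],[0,0,-0.11],8.5],
    [[1.5,0.8,0.2],[0,0,-0.11],8.5],
    [[1.4,0.9,0.2],[0,0,-0.11],8.5],
    [[1.3,1.1,0.2],[0,0,-0.11],8.5]
  ]
}}

```text
time: 2.8
tcp_pos: [0.3402, -0.3616, 0.383]
tcp_rot: [-3.142, 0.004, 1.766]
ft_force: [0.5, 0.1, -0.2]
finger_gap: 0.0849
```

Call:
{"method": "servo_tool", "body": {
  "targets": [
    [[1.2,1.2,0.2],[0,0,-0.11],8.5],
    [[1.0,1.3,0.2],[0,0,-0.11],8.5],
    [[0.9,1.4,0.2],[0,0,-0.11],8.5],
    [[0.7,1.5,0.2],[0,0,-0.11],8.5],
    [[0.5,1.6,0.2],[0,0,-0.11],8.5],
    [[0.4,1.7,0.2],[0,0,-0.11],8.5],
    [[0.2,1.7,0.2],[0,0,-0.11],8.5],
    [[0,1.7,0.2],[0,0,-0.11],8.5],
    [[-0.2,1.7,0.1],[0,0,-0.11],8.5],
    [[-0.4,1.6,0.1],[0,0,-0.11],8.5],
    [[-0.6,1.6,0.1],[0,0,-0.11],8.5],
    [[-0.8,1.5,0.1],[0,0,-0.11],8.5]
  ]
}}

```text
time: 3.8
tcp_pos: [0.4564, -0.1832, 0.3624]
tcp_rot: [-3.135, 0.003, -3.129]
ft_force: [-0.3, -0.0, -0.4]
finger_gap: 0.0853
```

```bash
python3 - <<'E'
from h import *
s=telemetry.sense(); p=optics.snapshot('wrist'); pickle.dump((s,p),open('w1.pkl','wb')); save(p,'w1')
print(s['tcp_pos'],s['tcp_rot'])
for t in('eye','neck','trivet'): print(t,[(np.round(x['centre'],1),x['confidence']) for x in models.place_of(p,t)[:2]])
E
```

```text
[ 0.45637337 -0.18320062  0.36244041] [-3.13509553  0.00326513 -3.12887648]
eye [(array([306.2, 291.1]), 0.81)]
neck [(array([295.1, 268.4]), 0.81), (array([103.3, 202.3]), 0.16)]
trivet [(array([279.4, 209.6]), 0.95)]
```

View pics/w1.png

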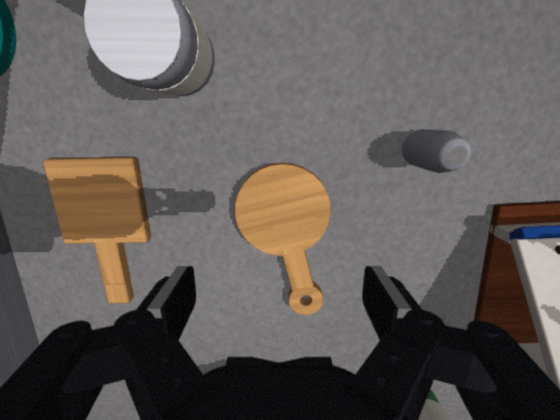

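```bash
python3 - <<'E'
from h import *
s,p=pickle.load(open('w1.pkl','rb'))
hsv=cv2.cvtColor(p['img'],cv2.COLOR_RGB2HSV)
m=((hsv[:,:,1]>90)&(hsv[:,:,0]<25)&(hsv[:,:,2]>90)).astype(np.uint8)
n,l,st,ce=cv2.connectedComponentsWithStats(m)
i=l[200,283];mm=(l==i).astype(np.uint8);print(st[i])
cs,h=cv2.findContours(mm,cv2.RETR_CCOMP,cv2.CHAIN_APPROX_NONE)
big=max(cs,key=len)[:,0,:]
# model fit: outline in plane z=.008..; use top edges z=.016: disc circle radius 55 and boss radius 22 
W=np.array([onz(p,uv,.014,s) for uv in big])[:,:2]
from scipy.optimize import least_squares
def sd(q):
    c,s_=np.cos(q[2]),np.sin(q[2]); d=(W-q[:2]); x=d[:,0]*c+d[:,1]*s_; y=-d[:,0]*s_+d[:,1]*c
    a=np.hypot(x,y)-.055; b=np.hypot(x-.12,y)-.022; n=np.maximum(np.abs(y)-.014,np.abs(x-.075)-.045)
    return np.minimum(np.minimum(a,b),n)
r=least_squares(sd,[.475,-.184,.269],loss='soft_l1',f_scale=.001);print(r.x,np.sqrt(np.mean(r.fun**2)))
q=r.x
holes=[c for c in cs if 8<len(c)<80]; print([ (c[:,0,:].mean(0),len(c)) for c in holes])
for c in holes: print(onz(p,c[:,0,:].mean(0),.012,s))
u=np.array([np.cos(q[2]),np.sin(q[2])]);print('eye model',q[:2]+.12*u,'centre',q[:2])
g=q[:2]+.077*u; np.save('tri.npy',q)
Rt=R.from_euler('xyz',[np.pi,0,q[2]-np.pi]).as_matrix()
T1=plan(mk([g[0],g[1],.24],Rt),8.5)
E
```

```text
[ 235  163   96  152 8479]
[ 0.47786569 -0.18086866  0.26608131] 0.0007923268458048624
[(array([305.90625, 299.4375 ]), 32)]
[ 0.5952953  -0.14869558  0.012     ]
eye model [ 0.59364274 -0.14931434] centre [ 0.47786569 -0.18086866]
5
[[[-1.92,0.47,2.45],[-0.001,0.0,-0.052],8.5],[[-1.94,0.37,2.45],[-0.002,0.001,-0.052],8.5],[[-1.96,0.26,2.45],[-0.001,0.0,-0.052],8.5],[[-1.97,0.16,2.45],[-0.002,0.001,-0.052],8.5],[[-1.98,0.05,2.45],[-0.001,-0.0,-0.052],8.5]]
```

Call:
{"method": "servo_tool", "body": {
  "targets": [
    [[-1.9,0.5,2.4],[0,0,-0.052],8.5],
    [[-1.9,0.4,2.4],[0,0,-0.052],8.5],
    [[-2.0,0.3,2.4],[0,0,-0.052],8.5],
    [[-2.0,0.2,2.4],[0,0,-0.052],8.5],
    [[-2.0,0,2.4],[0,0,-0.052],8.5],
    [[0,0,0],[0,0,0],8.5]
  ]
}}

```text
time: 4.5
tcp_pos: [0.5555, -0.1666, 0.2418]
tcp_rot: [-3.125, 0.006, -2.883]
ft_force: [-0.0, 0.6, -0.5]
finger_gap: 0.0853
```

```bash
cat > fit.py <<'E'
from h import *
from scipy.optimize import least_squares
def fit(s,p,z=.014,q0=None):
    hsv=cv2.cvtColor(p['img'],cv2.COLOR_RGB2HSV)
    m=((hsv[:,:,1]>90)&(hsv[:,:,0]<25)&(hsv[:,:,2]>70)).astype(np.uint8)
    n,l,st,ce=cv2.connectedComponentsWithStats(m)
    q0=np.load('tri.npy') if q0 is None else q0
    u=np.array([np.cos(q0[2]),np.sin(q0[2])]); a=proj(p,[*(q0[:2]+.06*u),.016],s)[0].astype(int); i=l[a[1],a[0]]
    if i==0: print('miss',a); return
    cs,h=cv2.findContours((l==i).astype(np.uint8),cv2.RETR_CCOMP,cv2.CHAIN_APPROX_NONE)
    big=max(cs,key=len)[:,0,:]; big=big[(big[:,0]>2)&(big[:,0]<557)&(big[:,1]>2)&(big[:,1]<417)]
    W=np.array([onz(p,uv,z,s) for uv in big])[:,:2]
    def sd(q):
        c,s_=np.cos(q[2]),np.sin(q[2]); d=(W-q[:2]); x=d[:,0]*c+d[:,1]*s_; y=-d[:,0]*s_+d[:,1]*c
        a=np.hypot(x,y)-.055; b=np.hypot(x-.12,y)-.022; n=np.maximum(np.abs(y)-.014,np.abs(x-.075)-.045)
        return np.minimum(np.minimum(a,b),n)
    r=least_squares(sd,q0,loss='soft_l1',f_scale=.001); print('fit',r.x,'rms',np.sqrt(np.mean(r.fun**2)),st[i])
    return r.x
E
python3 - <<'E'
from fit import *
s=telemetry.sense(); p=optics.snapshot('wrist'); pickle.dump((s,p),open('w2.pkl','wb')); save(p,'w2')
print(s['tcp_pos'],s['tcp_rot'])
q=fit(s,p)
E
```

```text
[ 0.55549371 -0.1665678   0.24183151] [-3.12511669  0.00589327 -2.88282372]
fit [ 0.47827803 -0.18091863  0.26300257] rms 0.0006496343676586318 [  208    19   172   288 28875]
```

View pics/w2.png

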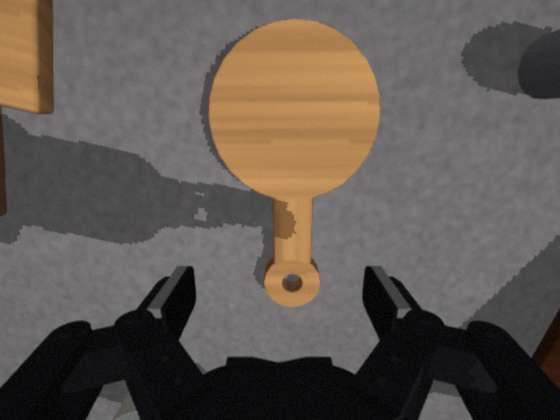

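```bash
python3 - <<'E'
from h import *
q=np.array([.4783,-.1809,.263]);np.save('tri.npy',q)
u=np.array([np.cos(q[2]),np.sin(q[2])]);g=q[:2]+.077*u
Rt=R.from_euler('xyz',[np.pi,0,q[2]-np.pi]).as_matrix()
T1=plan(mk([g[0],g[1],.205],Rt),8.5,n=2)
T1=plan(mk([g[0],g[1],.178],Rt),8.5,n=3,T0=T1)
E
```

```text
2
[[[0.02,0.35,1.93],[-0.009,0.003,-0.003],8.5],[[0.02,0.34,1.93],[-0.008,0.002,-0.003],8.5]]
3
[[[0.0,-0.0,0.9],[-0.0,0.0,-0.0],8.5],[[0.0,-0.0,0.9],[-0.0,0.0,-0.0],8.5],[[0.0,-0.0,0.9],[-0.0,0.0,-0.0],8.5]]
```

Call:
{"method": "servo_tool", "body": {
  "targets": [
    [[0,0.35,1.9],[-0.009,0.003,-0.003],8.5],
    [[0,0.35,1.9],[-0.008,0.003,-0.003],8.5],
    [[0,0,0.9],[0,0,0],8.5],
    [[0,0,0.5],[0,0,0],8.5],
    [[0,0,0],[0,0,0],8.5]
  ]
}}

```text
time: 4.97
tcp_pos: [0.5519, -0.1656, 0.1953]
tcp_rot: [-3.136, 0.002, -2.892]
ft_force: [-0.2, -0.4, 0.1]
finger_gap: 0.0848
```

```bash
python3 - <<'E'
from h import *
q=np.load('tri.npy');
u=np.array([np.cos(q[2]),np.sin(q[2])]);g=q[:2]+.077*u
Rt=R.from_euler('xyz',[np.pi,0,q[2]-np.pi]).as_matrix()
print(telemetry.sense()['tcp_pos'],telemetry.sense()['tcp_rot'],g)
plan(mk([g[0],g[1],.1775],Rt),8.5,n=2)
E
```

```text
[ 0.55188878 -0.16562281  0.19534385] [-3.13629558e+00  2.06653944e-03 -2.89184300e+00] [ 0.55265231 -0.16088165]
2
[[[-0.09,0.22,0.89],[-0.003,0.001,-0.007],8.5],[[-0.1,0.23,0.89],[-0.002,0.001,-0.006],8.5]]
```

Call:
{"method": "servo_tool", "body": {
  "targets": [
    [[-0.1,0.5,0.8],[-0.003,0,-0.007],8.5],
    [[0,0,0.6],[-0.002,0,-0.006],8.5],
    [[0,0,0],[0,0,0],8.5],
    [[0,0,0],[0,0,0],8.5]
  ]
}}

```text
time: 5.3
tcp_pos: [0.5522, -0.1618, 0.1839]
tcp_rot: [-3.138, 0.006, -2.881]
ft_force: [-0.3, -0.5, -0.1]
finger_gap: 0.0853
```

```bash
python3 - <<'E'
from h import *
q=np.load('tri.npy');
u=np.array([np.cos(q[2]),np.sin(q[2])]);g=q[:2]+.077*u
Rt=R.from_euler('xyz',[np.pi,0,q[2]-np.pi]).as_matrix()
plan(mk([g[0],g[1],.1775],Rt),8.5,n=1)
E
```

```text
1
[[[-0.06,0.08,0.64],[-0.004,0.006,-0.002],8.5]]
```

Call:
{"method": "servo_tool", "body": {
  "targets": [
    [[-0.1,0.1,0.7],[-0.004,0.006,0],6.0],
    [[0,0,0],[0,0,0],5.0],
    [[0,0,0],[0,0,0],4.0],
    [[0,0,0],[0,0,0],4.0]
  ],
  "squeeze": 40
}}

```text
time: 5.63
tcp_pos: [0.5537, -0.1606, 0.1772]
tcp_rot: [-3.141, 0.001, -2.88]
ft_force: [-0.7, -0.6, 0.0]
finger_gap: 0.0404
```

Call:
{"method": "servo_tool", "body": {
  "targets": [
    [[0,0,0],[0,0,0],2.0],
    [[0,0,0],[0,0,0],1.0],
    [[0,0,0],[0,0,0],0],
    [[0,0,0],[0,0,0],0],
    [[0,0,0],[0,0,0],0]
  ],
  "squeeze": 80
}}

```text
time: 6.05
tcp_pos: [0.554, -0.1606, 0.1777]
tcp_rot: [-3.141, 0.002, -2.88]
ft_force: [-0.1, -0.3, -1.1]
finger_gap: 0.0256
```

```bash
python3 - <<'E'
from h import *
s=telemetry.sense(); p=optics.snapshot('wrist'); pickle.dump((s,p),open('w3.pkl','wb')); save(p,'w3'); print(s)
E
```

```text
{'time': 6.05, 'joint_positions': array([-3.92139783e-01,  5.46338804e-01, -2.77279387e-01,  7.45312703e-01,
        5.90251134e-05, -6.53544125e-01]), 'joint_velocities': array([-0.0003292 ,  0.00077446, -0.00181468, -0.00126456, -0.00048967,
        0.00049343]), 'joint_torque': array([ 1.02133246e-02, -4.95861840e+01,  2.20004904e+01,  8.10043537e-02,
       -3.69164554e-03,  1.15339633e-02]), 'tcp_pos': array([ 0.55399661, -0.16060165,  0.17770644]), 'tcp_rot': array([-3.14050532e+00,  1.51691784e-03, -2.88018743e+00]), 'ft_force': array([-0.1019316 , -0.27540952, -1.06343845]), 'ft_torque': array([ 0.0091267 , -0.06098656,  0.01376463]), 'finger_gap': 0.025569952046723007}
```

View pics/w3.png

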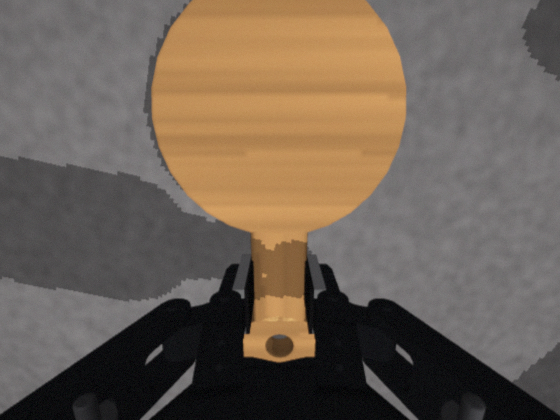

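```bash
python3 - <<'E'
from h import *
from scipy.optimize import least_squares
s,p=pickle.load(open('w3.pkl','rb'))
hsv=cv2.cvtColor(p['img'],cv2.COLOR_RGB2HSV)
m=((hsv[:,:,1]>90)&(hsv[:,:,0]<25)&(hsv[:,:,2]>70)).astype(np.uint8)
n,l,st,ce=cv2.connectedComponentsWithStats(m); i=l[100,280]
cs,h=cv2.findContours((l==i).astype(np.uint8),cv2.RETR_CCOMP,cv2.CHAIN_APPROX_NONE)
big=max(cs,key=len)[:,0,:]; d=big[(big[:,1]>3)&(big[:,1]<215)]
W=np.array([onz(p,uv,.014,s) for uv in d])[:,:2]
r=least_squares(lambda q:np.hypot(*(W-q[:2]).T)-q[2],[.478,-.181,.055]);print(r.x,np.std(r.fun))
hole=[c[:,0,:].mean(0) for c in cs if 8<len(c)<150 ];print(hole)
T=np.linalg.inv(pose(s))
for z in (.016,.012,.008): print(onz(p,(279.5,345),z,s))
print('disc in tool',T[:3,:3]@[*r.x[:2],0]+T[:3,3]); 
for z in (.012,.016):print('eye in tool',T[:3,:3]@onz(p,(279.5,345),z,s)+T[:3,3])
save(p,'w3c',(220,300,340,380),6)
E
```

```text
[ 0.47832265 -0.18093003  0.05456139] 0.0001572618727558543
[array([279.        , 336.43333333])]
[ 0.59299565 -0.14966881  0.016     ]
[ 0.59646015 -0.14873117  0.012     ]
[ 0.59992465 -0.14779352  0.008     ]
disc in tool [7.86262549e-02 1.12360119e-04 1.77587362e-01]
eye in tool [-0.04383733  0.00067326  0.1657725 ]
eye in tool [-0.04025427  0.00065847  0.16176707]
```

View pics/w3c.png

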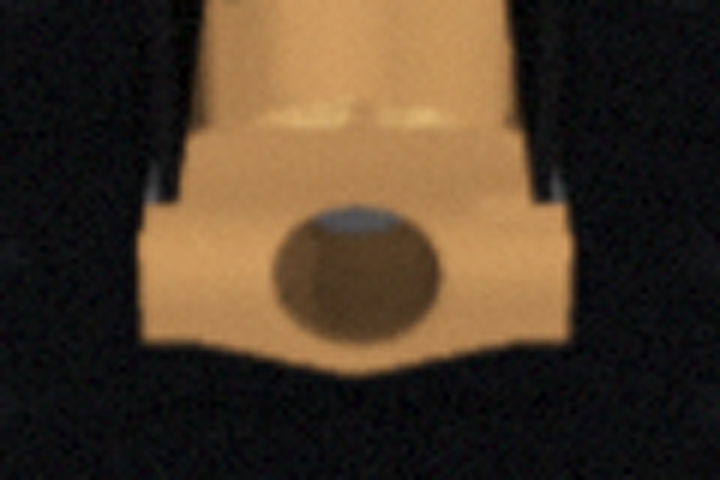

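```bash
python3 - <<'E'
from h import *
Rt=R.from_euler('xyz',[np.pi,0,.065-np.pi]).as_matrix()
T=pose(); T2=T.copy(); T2[2,3]=.3
T=plan(T2,0,rd=1)
T=plan(mk([.57,.03,.43],Rt),0,T0=T,rd=1)
E
```

```text
4
[[[-0.0,-0.0,-3.1],[-0.0,0.0,-0.0],0],[[-0.0,-0.0,-3.0],[-0.0,0.0,-0.0],0],[[-0.0,-0.0,-3.1],[-0.0,0.0,-0.0],0],[[-0.0,-0.0,-3.0],[-0.0,0.0,-0.0],0]]
7
[[[-0.9,2.6,-1.9],[-0.0,0.0,0.028],0],[[-0.9,2.6,-1.8],[-0.0,0.0,0.028],0],[[-0.8,2.6,-1.9],[-0.0,0.001,0.028],0],[[-0.7,2.6,-1.9],[-0.001,-0.0,0.028],0],[[-0.6,2.7,-1.8],[0.0,0.0,0.028],0],[[-0.6,2.6,-1.9],[0.0,0.0,0.028],0],[[-0.5,2.7,-1.8],[0.0,0.001,0.028],0]]
```

Call:
{"method": "servo_tool", "body": {
  "targets": [
    [[0,0,-1.5],[0,0,0],0],
    [[0,0,-3],[0,0,0],0],
    [[0,0,-3],[0,0,0],0],
    [[0,0,-3],[0,0,0],0],
    [[-0.9,2.6,-1.9],[0,0,0.028],0],
    [[-0.9,2.6,-1.9],[0,0,0.028],0],
    [[-0.8,2.6,-1.9],[0,0,0.028],0],
    [[-0.7,2.6,-1.9],[0,0,0.028],0],
    [[-0.6,2.7,-1.9],[0,0,0.028],0],
    [[-0.6,2.6,-1.9],[0,0,0.028],0],
    [[-0.5,2.7,-1.8],[0,0,0.028],0],
    [[0,0,0],[0,0,0],0]
  ]
}}

```text
time: 7.1
tcp_pos: [0.5705, 0.0361, 0.4219]
tcp_rot: [3.135, -0.005, -3.093]
ft_force: [0.2, -0.1, -1.0]
finger_gap: 0.0256
```

```bash
python3 - <<'E'
from h import *
s=telemetry.sense(); p=optics.snapshot('wrist'); pickle.dump((s,p),open('w4.pkl','wb')); save(p,'w4'); print(s['tcp_pos'],s['tcp_rot'],s['ft_force'],s['finger_gap'])
E
```

```text
[0.57048413 0.0360703  0.42192722] [ 3.13521089 -0.00529625 -3.09337528] [ 0.164422   -0.07386851 -1.01719975] 0.025557497489260755
```

View pics/w4.png

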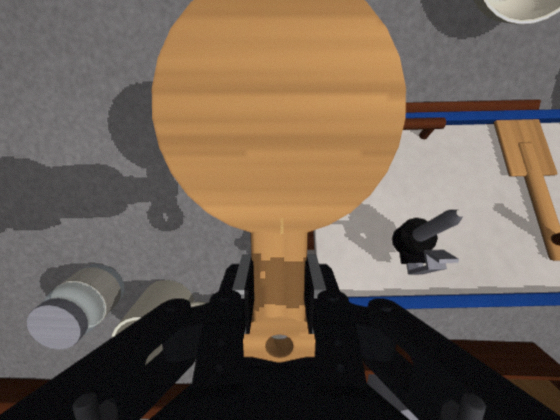

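```bash
python3 - <<'E'
from h import *
s,p=pickle.load(open('w4.pkl','rb')); save(p,'w4c',(380,195,480,285),8)
Rt=R.from_euler('xyz',[np.pi,0,.065-np.pi]).as_matrix()
plan(mk([.57,.28,.43],Rt),0,rd=1)
E
```

```text
8
[[[-0.1,3.1,-0.1],[0.001,-0.001,-0.002],0],[[-0.2,3.0,-0.1],[0.0,-0.001,-0.002],0],[[-0.1,3.1,-0.1],[0.001,-0.001,-0.002],0],[[-0.2,3.1,-0.1],[0.0,-0.001,-0.002],0],[[-0.2,3.0,-0.2],[0.001,-0.0,-0.003],0],[[-0.2,3.1,-0.1],[0.0,-0.001,-0.002],0],[[-0.1,3.1,-0.1],[0.001,-0.001,-0.002],0],[[-0.2,3.0,-0.1],[0.0,-0.001,-0.002],0]]
```

View pics/w4c.png

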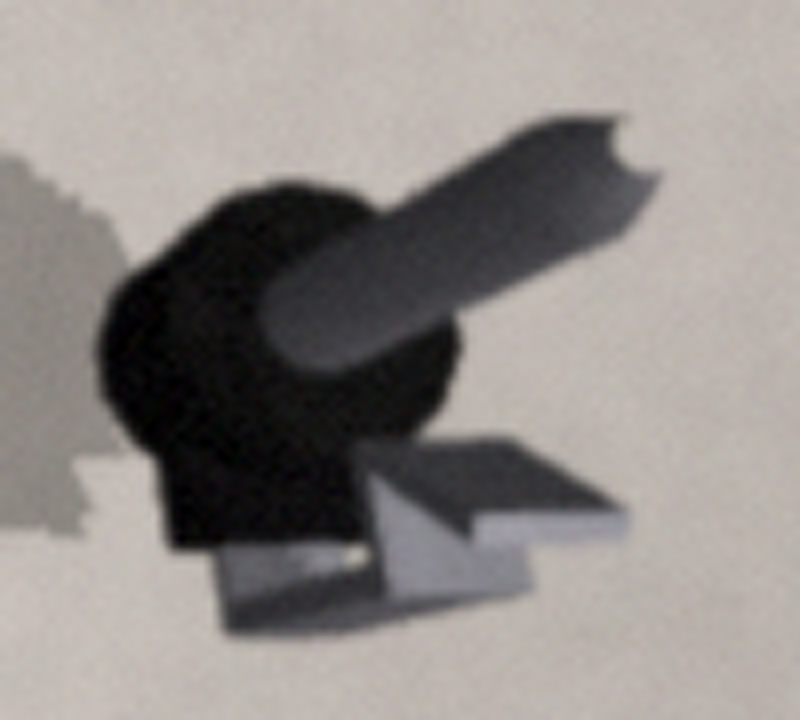

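Call:
{"method": "servo_tool", "body": {
  "targets": [
    [[-0.1,3,-0.1],[0,-0.001,-0.002],0],
    [[-0.2,3,-0.1],[0,-0.001,-0.002],0],
    [[-0.1,3,-0.1],[0,-0.001,-0.002],0],
    [[-0.2,3,-0.1],[0,-0.001,-0.002],0],
    [[-0.2,3,-0.2],[0,0,-0.002],0],
    [[-0.2,3,-0.1],[0,0,-0.002],0],
    [[-0.1,3,-0.1],[0,0,-0.002],0],
    [[-0.2,3,-0.1],[0,0,-0.002],0],
    [[0,0,0],[0,0,0],0],
    [[0,0,0],[0,0,0],0]
  ]
}}

```text
time: 7.98
tcp_pos: [0.572, 0.2753, 0.417]
tcp_rot: [-3.136, -0.018, -3.086]
ft_force: [-0.0, -1.2, -2.3]
finger_gap: 0.0256
```

```bash
python3 - <<'E'
from h import *
s=telemetry.sense(); p=optics.snapshot('wrist'); pickle.dump((s,p),open('w5.pkl','wb')); save(p,'w5'); print(s['tcp_pos'],s['tcp_rot'],s['ft_force'],s['finger_gap'])
q=proj(p,[.546,.154,.2075],s)[0]; print(q)
l,t=int(q[0])-50,int(q[1])-35; l=max(l,0);t=max(t,0);print(l,t); save(p,'w5c',(l,t,l+100,t+90),8)
E
```

```text
[0.57202586 0.27530079 0.41695836] [-3.13560152 -0.01807423 -3.0860269 ] [-0.02760659 -1.19011116 -2.28198249] 0.02557811124422164
[ 92.92284879 200.77038051]
42 165
```

View pics/w5c.png

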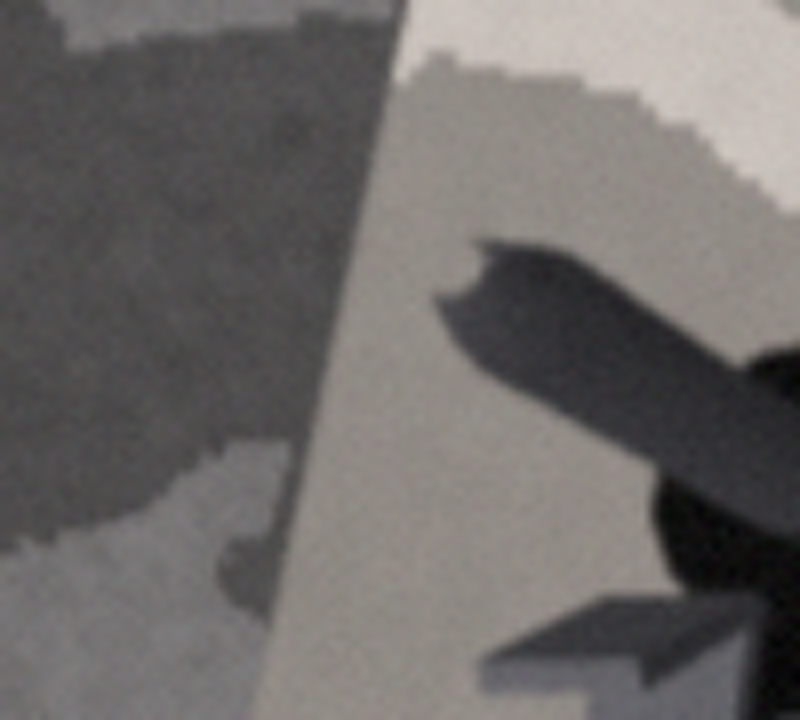

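View pics/w5.png

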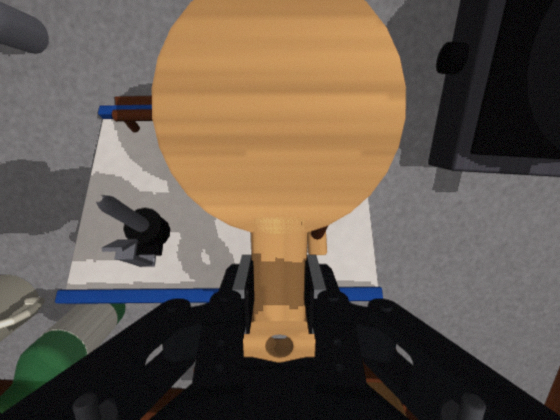

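```bash
python3 - <<'E'
from h import *
from scipy.optimize import least_squares
s4,p4=pickle.load(open('w4.pkl','rb'));s5,p5=pickle.load(open('w5.pkl','rb'));pt,ps=pickle.load(open('p0.pkl','rb'))
t4=(459.4,213.1);t5=(99.7,198.6)
X=tri(ray(p4,t4,s4),ray(p5,t5,s5));print('tip',X,proj(p4,X,s4),proj(p5,X,s5))
for p,s,uv in((p4,s4,t4),(p5,s5,t5)): print(onz(p,uv,.2075,s))
# yaw via uphill trim top edge lines in w5 & w4
for p,s,a,b in((p5,s5,(60,303),(380,299)),(p4,s4,(350,305),(558,305))):
    A=onz(p,a,.17,s);B=onz(p,b,.17,s); d=(B-A); print('yaw',np.arctan2(-d[0],d[1]),A,B)
# axis check: project peg axis for yaw .065 
a=np.radians(35)
for yaw in(.03,.065,.1):
    ax=R.from_euler('z',yaw).apply([-np.sin(a),0,np.cos(a)])
    Y=X-ax*.048
    print(yaw,proj(p4,Y,s4),proj(p5,Y,s5))
E
```

```text
tip [0.54472618 0.15771441 0.20624649] [[459.40579951 213.00950164]] [[ 99.69583429 198.69442946]]
[0.5444433  0.15687824 0.2075    ]
[0.54431903 0.15850946 0.2075    ]
yaw 0.07261719288164922 [0.64970338 0.08968669 0.17      ] [0.62975688 0.36388382 0.17      ]
yaw 0.042498482648618136 [0.64350355 0.10473318 0.17      ] [0.63561204 0.29031068 0.17      ]
0.03 [[424.07381555 230.92786657]] [[134.20774235 220.77199602]]
0.065 [[425.2344136  230.92498686]] [[135.41203095 220.78259147]]
0.1 [[426.40036703 230.88387383]] [[136.6100767  220.75299636]]
```

```bash
cat >> h.py <<'E'
a35=np.radians(35); RYAW=.06
TIP=np.array([.5445,.1577,.2070])
RP=R.from_euler('z',RYAW).as_matrix()@np.array([[np.cos(a35),0,-np.sin(a35)],[0,1,0],[np.sin(a35),0,np.cos(a35)]])  # cols: peg x,y,z in world
ORG=TIP-RP[:,2]*.058
RT=RP@np.diag([-1,1,-1.])
EYE_T=np.array([-.041,.0004,.1777])
def tgt(z,dx=0,dy=0):
    "tool pose with eye underside at peg-frame (dx,dy,z)"
    return mk(ORG+RP@np.array([dx,dy,z])-RT@EYE_T,RT)
def where(s=None):
    "eye underside in peg frame (mm), tilt error rotvec in tool, force in peg frame"
    s=s or telemetry.sense(); T=pose(s); e=T[:3,:3]@EYE_T+T[:3,3]
    print('t',s['time'],'eye(mm)',np.round(RP.T@(e-ORG)*1000,2),'rot',np.round(R.from_matrix(RT.T@T[:3,:3]).as_rotvec(),4),'F',np.round(RP.T@s['ft_force'],2),'M',np.round(RP.T@s['ft_torque'],3),'gap',round(s['finger_gap'],4))
E
python3 - <<'E'
from h import *
print(TIP,ORG,tgt(.118),RT)
T=plan(tgt(.118),0,rd=1)
E
```

```text
[0.5445 0.1577 0.207 ] [0.57770757 0.15969485 0.15948918] [[-0.81767801 -0.05996401  0.57254431  0.3749054 ]
 [-0.04911964  0.99820054  0.03439394  0.14711137]
 [-0.57357644  0.         -0.81915204  0.37819581]
 [ 0.          0.          0.          1.        ]] [[-0.81767801 -0.05996401  0.57254431]
 [-0.04911964  0.99820054  0.03439394]
 [-0.57357644  0.         -0.81915204]]
7
[[[2.9,-1.7,0.6],[-0.001,-0.09,-0.0],0],[[2.9,-1.6,0.4],[-0.001,-0.09,-0.001],0],[[3.0,-1.7,0.0],[-0.001,-0.09,-0.0],0],[[3.0,-1.7,-0.1],[-0.001,-0.09,-0.001],0],[[2.9,-1.6,-0.5],[-0.001,-0.09,-0.0],0],[[2.9,-1.7,-0.7],[-0.001,-0.09,-0.001],0],[[2.8,-1.7,-1.0],[-0.001,-0.09,-0.0],0]]
```

Call:
{"method": "servo_tool", "body": {
  "targets": [
    [[2.9,-1.7,0.4],[0,-0.09,0],0],
    [[2.9,-1.7,0.2],[0,-0.09,0],0],
    [[3,-1.7,0],[0,-0.09,0],0],
    [[3,-1.7,-0.2],[0,-0.09,0],0],
    [[2.9,-1.7,-0.5],[0,-0.09,0],0],
    [[2.9,-1.7,-0.7],[0,-0.09,0],0],
    [[2.8,-1.7,-1],[0,-0.09,0],0],
    [[0,0,0],[0,0,0],0],
    [[0,0,0],[0,0,0],0]
  ]
}}

```text
time: 8.78
tcp_pos: [0.36, 0.1292, 0.3528]
tcp_rot: [-3.114, 0.588, -3.092]
ft_force: [1.5, 1.1, -0.2]
finger_gap: 0.0256
```

```bash
python3 - <<'E'
from h import *
where(); plan(tgt(.098),0)
E
```

```text
t 8.7833 eye(mm) [-31.84 -23.13 105.52] rot [0.0329 0.0234 0.0079] F [ 1.23  0.98 -1.05] M [ 0.029  0.397 -0.073] gap 0.0256
1
[[[-2.77,1.74,0.71],[-0.033,-0.023,-0.008],0]]
```

Call:
{"method": "servo_tool", "body": {
  "targets": [
    [[-1.4,0.9,0],[-0.016,-0.012,-0.004],0],
    [[-1.4,0.9,0],[-0.016,-0.012,-0.004],0],
    [[0,0,0],[0,0,0],0],
    [[0,0,0],[0,0,0],0]
  ]
}}

```text
time: 9.12
tcp_pos: [0.3785, 0.1447, 0.3632]
tcp_rot: [-3.138, 0.601, -3.086]
ft_force: [0.6, 0.2, -1.6]
finger_gap: 0.0257
```

```bash
python3 - <<'E'
from h import *
where(); plan(tgt(.09),0)
E
```

```text
t 9.1167 eye(mm) [ -7.55  -3.88 103.4 ] rot [0.0063 0.0099 0.004 ] F [-0.38  0.18 -1.64] M [-0.041  0.63  -0.017] gap 0.0257
1
[[[-0.59,0.27,1.37],[-0.006,-0.01,-0.004],0]]
```

Call:
{"method": "servo_tool", "body": {
  "targets": [
    [[-0.8,0.4,0.9],[-0.008,-0.011,-0.004],0],
    [[0,0,0],[0,0,0],0],
    [[0,0,0],[0,0,0],0]
  ]
}}

```text
time: 9.37
tcp_pos: [0.3936, 0.1499, 0.3628]
tcp_rot: [3.14, 0.615, -3.082]
ft_force: [-0.2, 0.3, -1.7]
finger_gap: 0.0257
```

```bash
python3 - <<'E'
from h import *
where(); plan(tgt(.085),0)
ps=optics.snapshot('scene'); save(ps,'s1',(330,140,440,240),7)
pt=optics.snapshot('top'); save(pt,'t1',(110,150,230,270),6)
pickle.dump((telemetry.sense(),pt,ps),open('a1.pkl','wb'))
T=pose();e=T[:3,:3]@EYE_T+T[:3,3];top=T[:3,:3]@(EYE_T-[0,0,.016])+T[:3,3]
for p in(ps,pt): print(proj(p,[e,top,TIP]).round(1))
E
```

```text
t 9.3667 eye(mm) [ 7.35  1.88 94.75] rot [-0.0012 -0.0045  0.0003] F [-1.12  0.29 -1.29] M [-0.012  0.573  0.022] gap 0.0257
1
[[[0.66,-0.17,0.95],[0.001,0.005,-0.0],0]]
[[380.7 188.4]
 [381.2 182.2]
 [378.8 202.7]]
[[151.8 211.9]
 [150.5 214.8]
 [156.  208.3]]
```

View pics/s1.png

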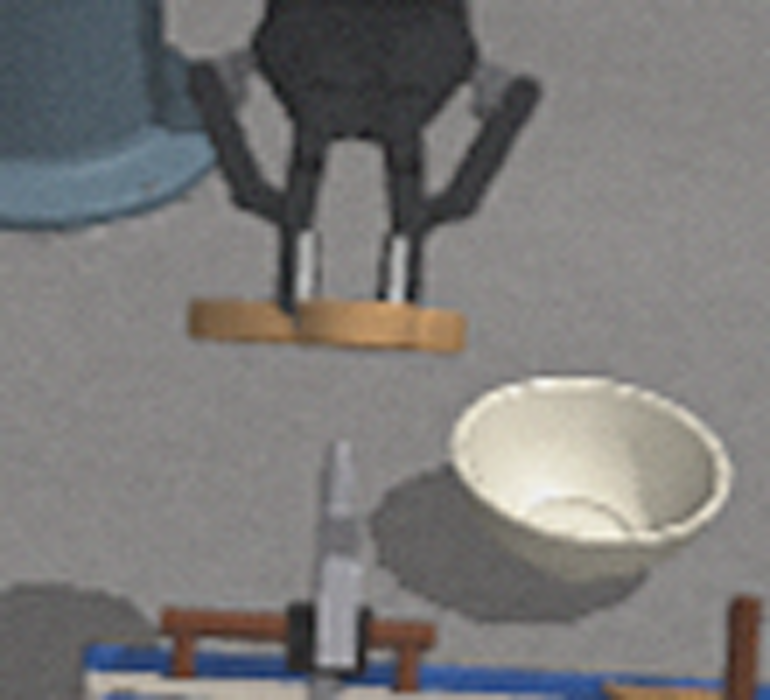

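View pics/t1.png

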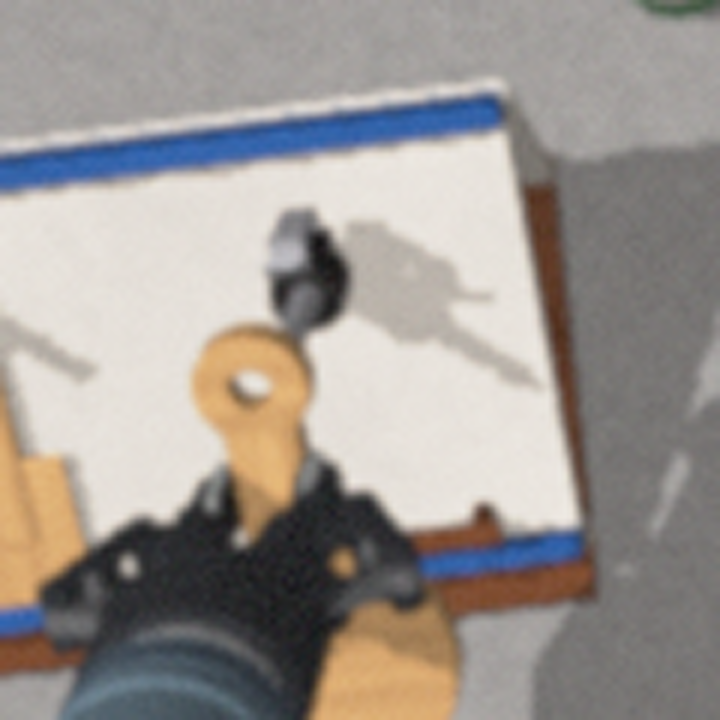

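```bash
python3 - <<'E'
from h import *
where(); plan(tgt(.085),0)
s,pt,ps=pickle.load(open('a1.pkl','rb'))
print(proj(pt,[ORG,TIP,ORG+RP@[0,0,-.045]]),proj(ps,[ORG,TIP]))
p0,_=pickle.load(open('p0.pkl','rb')); save(p0,'pegT',(140,175,180,220),14)
E
```

```text
t 9.4667 eye(mm) [ 7.32  1.88 95.  ] rot [-0.0014 -0.0051  0.0004] F [-1.23  0.41 -1.19] M [-0.047  0.604 -0.002] gap 0.0255
1
[[[0.65,-0.17,0.98],[0.001,0.005,-0.0],0]]
[[159.98349296 199.03554268]
 [156.01643366 208.34208782]
 [162.81576696 192.39115352]] [[377.24947981 225.03819609]
 [378.76176997 202.69351816]]
```

View pics/pegT.png

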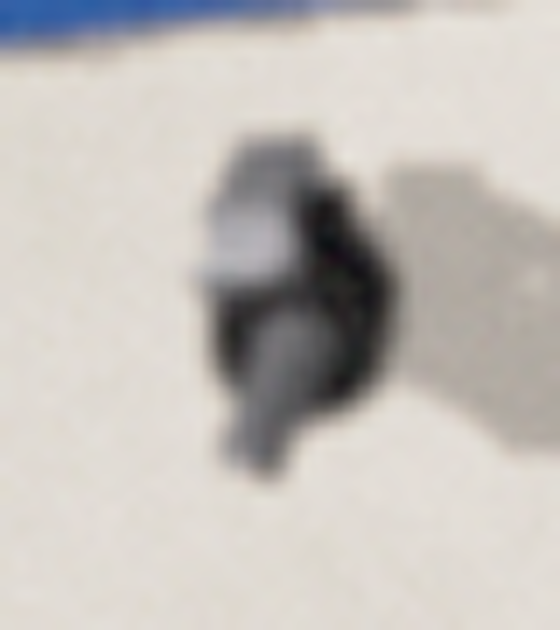

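Call:
{"method": "servo_tool", "body": {
  "targets": [
    [[0.7,-0.3,1.0],[0,0.004,0],0],
    [[0,0,0],[0,0,0],0],
    [[0,0,0],[0,0,0],0],
    [[0,0,0],[0,0,0],0]
  ]
}}

```text
time: 9.8
tcp_pos: [0.3933, 0.1468, 0.3513]
tcp_rot: [3.14, 0.611, -3.082]
ft_force: [0.1, 0.2, -0.9]
finger_gap: 0.0256
```

```bash
python3 - <<'E'
from h import *
where(); plan(tgt(.066,0,-.0007),0)
E
```

```text
t 9.8 eye(mm) [-0.36 -1.32 85.44] rot [-0.0009 -0.0003  0.0003] F [-0.43  0.18 -0.79] M [ 0.026  0.578 -0.032] gap 0.0256
1
[[[-0.04,0.07,1.94],[0.001,0.0,-0.0],0]]
```

Call:
{"method": "servo_tool", "body": {
  "targets": [
    [[0,0,1.0],[0,0,0],0],
    [[0,0,0.8],[0,0,0],0],
    [[0,0,0],[0,0,0],0],
    [[0,0,0],[0,0,0],0]
  ]
}}

```text
time: 10.13
tcp_pos: [0.4043, 0.1478, 0.338]
tcp_rot: [3.14, 0.614, -3.082]
ft_force: [-0.1, 0.2, -0.7]
finger_gap: 0.0255
```

```bash
python3 - <<'E'
from h import *
where(); plan(tgt(.06,0,-.0007),0)
s=telemetry.sense();p=optics.snapshot('wrist'); save(p,'w6',(220,290,340,380),6); print(proj(p,TIP,s))
ps=optics.snapshot('scene'); save(ps,'s2',(340,160,420,240),8)
pt=optics.snapshot('top'); save(pt,'t2',(130,175,190,235),10)
E
```

```text
t 10.1333 eye(mm) [ 1.63 -0.85 68.37] rot [-0.0014 -0.0032  0.0003] F [-0.45  0.23 -0.55] M [-0.049  0.59   0.025] gap 0.0255
1
[[[0.11,0.04,0.82],[0.001,0.003,-0.0],0]]
[[280.43085078 313.96953876]]
```

View pics/w6.png

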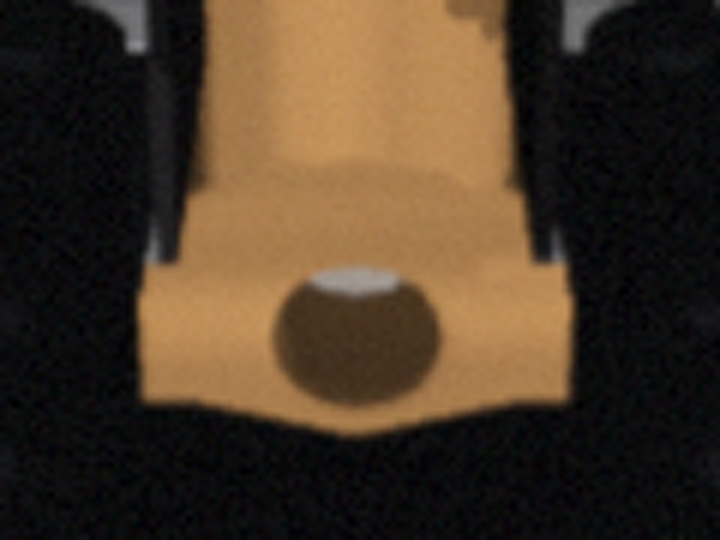

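View pics/s2.png

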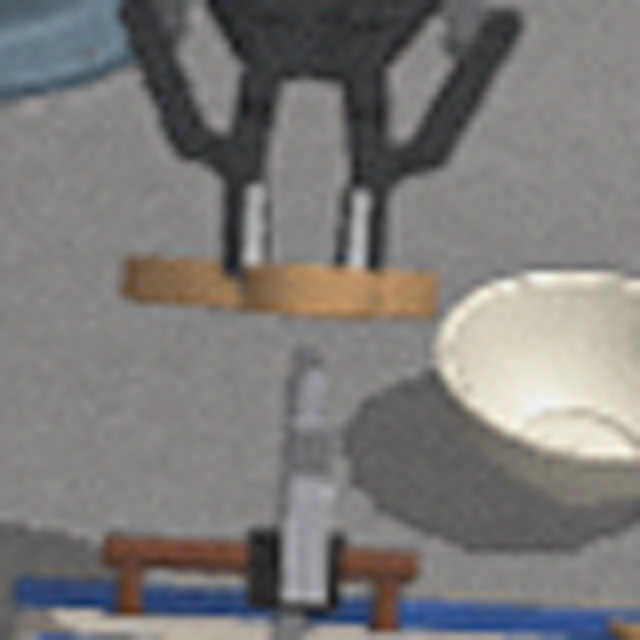

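View pics/t2.png

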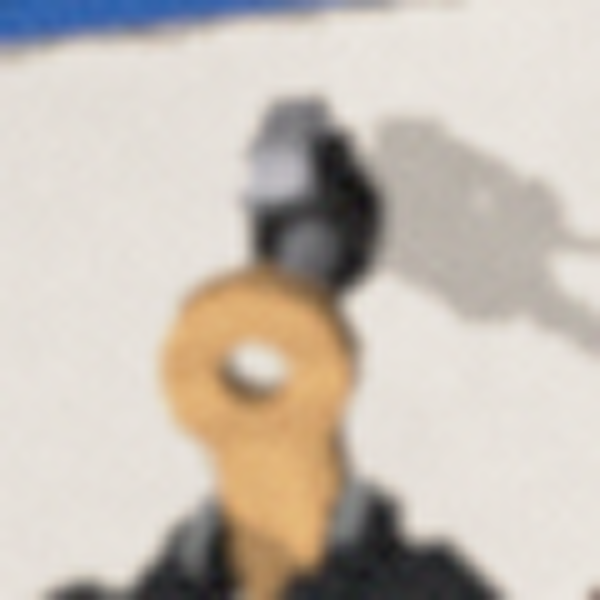

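Call:
{"method": "servo_tool", "body": {
  "targets": [
    [[0.1,-0.05,0.8],[0,0.003,0],0],
    [[0,0,0.6],[0,0,0],0],
    [[0,0,0],[0,0,0],0],
    [[0,0,0],[0,0,0],0]
  ]
}}

```text
time: 10.62
tcp_pos: [0.4123, 0.1478, 0.3259]
tcp_rot: [3.14, 0.613, -3.082]
ft_force: [-0.1, -0.4, -1.0]
finger_gap: 0.0259
```

```bash
python3 - <<'E'
from h import *
where(); plan(tgt(.046,0,-.0012),0)
E
```

```text
t 10.6167 eye(mm) [ 0.95 -1.22 53.79] rot [-0.0018 -0.0019  0.0003] F [-0.73 -0.42 -0.75] M [-0.047  0.513  0.044] gap 0.0259
1
[[[0.06,0.03,0.77],[0.002,0.002,-0.0],0]]
```

Call:
{"method": "servo_tool", "body": {
  "targets": [
    [[0.1,0,0.4],[0,0.002,0],0],
    [[0,0,0.3],[0,0,0],0],
    [[0,0,0],[0,0,0],0],
    [[0,0,0],[0,0,0],0]
  ]
}}

```text
time: 10.95
tcp_pos: [0.4158, 0.148, 0.3185]
tcp_rot: [3.14, 0.61, -3.082]
ft_force: [-0.6, -0.2, -0.5]
finger_gap: 0.0256
```

```bash
python3 - <<'E'
from h import *
where(); plan(tgt(.036,0,-.0012),0)
s=telemetry.sense();p=optics.snapshot('wrist'); save(p,'w7',(220,290,340,380),6); print(proj(p,TIP,s))
E
```

```text
t 10.95 eye(mm) [-1.   -1.29 45.59] rot [-0.0017  0.0013  0.0003] F [-0.8  -0.12 -0.03] M [ 0.022  0.592 -0.031] gap 0.0256
1
[[[-0.08,0.04,0.96],[0.002,-0.001,-0.0],0]]
[[281.5168796 343.37083  ]]
```

View pics/w7.png

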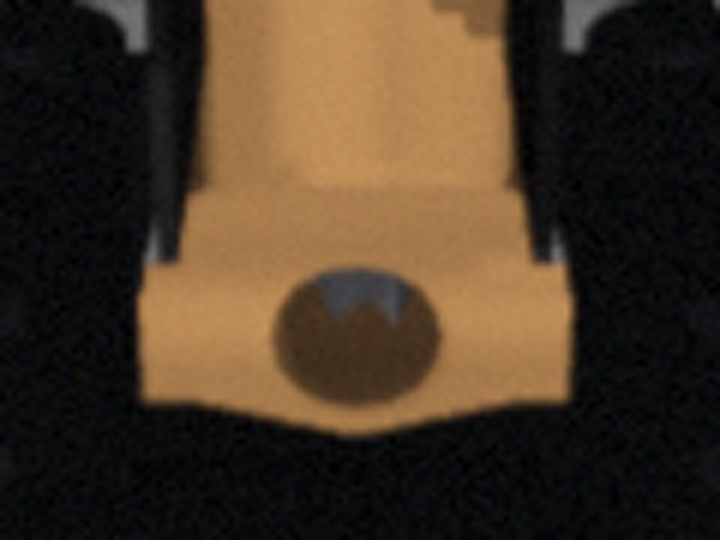

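Call:
{"method": "servo_tool", "body": {
  "targets": [
    [[-0.1,0.07,0.3],[0,0,0],0],
    [[0,0,0.3],[0,0,0],0],
    [[0,0,0.2],[0,0,0],0],
    [[0,0,0],[0,0,0],0],
    [[0,0,0],[0,0,0],0]
  ]
}}

```text
time: 11.42
tcp_pos: [0.4219, 0.1492, 0.3123]
tcp_rot: [3.14, 0.61, -3.082]
ft_force: [-0.2, -0.3, -1.6]
finger_gap: 0.0259
```

```bash
python3 - <<'E'
from h import *
where(); plan(tgt(.032,0,-.0006),0)
s=telemetry.sense();p=optics.snapshot('wrist'); save(p,'w8',(220,290,340,380),6); print(proj(p,TIP,s))
E
```

```text
t 11.4167 eye(mm) [ 0.61 -0.39 37.02] rot [-0.0018  0.0004  0.0003] F [-1.15 -0.25 -1.18] M [-0.044  0.506  0.014] gap 0.0259
1
[[[0.07,0.01,0.5],[0.002,-0.0,-0.0],0]]
[[280.00956335 352.55191827]]
```

View pics/w8.png

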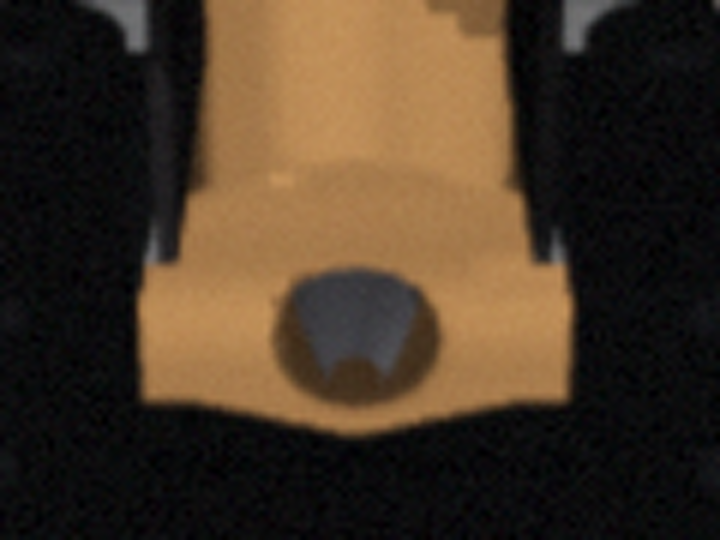

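Call:
{"method": "servo_tool", "body": {
  "targets": [
    [[0.05,0,0.2],[0,0,0],0],
    [[0,0,0.2],[0,0,0],0],
    [[0,0,0],[0,0,0],0]
  ]
}}

```text
time: 11.72
tcp_pos: [0.4239, 0.1494, 0.3087]
tcp_rot: [3.139, 0.611, -3.082]
ft_force: [1.1, 0.5, -0.5]
finger_gap: 0.0256
```

```bash
python3 - <<'E'
from h import *
where()
E
```

```text
t 11.7167 eye(mm) [ 0.33 -0.35 32.92] rot [-0.0019 -0.0001  0.0003] F [ 0.64  0.45 -1.05] M [0.022 0.617 0.004] gap 0.0256
```

Call:
{"method": "servo_tool", "body": {
  "targets": [
    [[0,0,0.2],[0,0,0],0],
    [[0,0,0.2],[0,0,0],0],
    [[0,0,0],[0,0,0],0]
  ]
}}

```text
time: 11.97
tcp_pos: [0.4264, 0.1495, 0.305]
tcp_rot: [3.139, 0.611, -3.082]
ft_force: [0.2, 0.4, -1.5]
finger_gap: 0.0259
```

```bash
python3 - <<'E'
from h import *
where()
E
```

```text
t 11.9667 eye(mm) [ 0.27 -0.38 28.48] rot [-0.0019 -0.0001  0.0004] F [-0.61  0.42 -1.35] M [-0.054  0.548  0.029] gap 0.0259
```

Call:
{"method": "servo_tool", "body": {
  "targets": [
    [[0,0,0.2],[0,0,0],0],
    [[0,0,0.1],[0,0,0],0],
    [[0,0,0],[0,0,0],0]
  ]
}}

```text
time: 12.22
tcp_pos: [0.4279, 0.1496, 0.3019]
tcp_rot: [3.14, 0.61, -3.082]
ft_force: [0.2, -0.2, -1.0]
finger_gap: 0.0258
```

Call:
{"method": "servo_tool", "body": {
  "targets": [
    [[0,0,0.2],[0,0,0],0],
    [[0,0,0.1],[0,0,0],0],
    [[0,0,0],[0,0,0],0]
  ]
}}

```text
time: 12.47
tcp_pos: [0.4289, 0.1497, 0.2985]
tcp_rot: [3.14, 0.608, -3.081]
ft_force: [-3.5, -0.1, 0.9]
finger_gap: 0.0257
```

```bash
python3 - <<'E'
from h import *
where()
E
```

```text
t 12.4667 eye(mm) [-2.03 -0.31 21.64] rot [-0.002   0.0033 -0.0003] F [-2.34  0.1   2.69] M [0.018 0.655 0.021] gap 0.0257
```

Call:
{"method": "servo_tool", "body": {
  "targets": [
    [[-0.1,0,0.2],[0,0,0],0],
    [[-0.05,0,0.1],[0,0,0],0],
    [[0,0,0],[0,0,0],0]
  ]
}}

```text
time: 12.72
tcp_pos: [0.4315, 0.1499, 0.2965]
tcp_rot: [3.14, 0.607, -3.081]
ft_force: [-5.2, 0.2, 1.4]
finger_gap: 0.0256
```

```bash
python3 - <<'E'
from h import *
where()
ps=optics.snapshot('scene'); save(ps,'s3',(340,160,420,240),8)
E
```

```text
t 12.7167 eye(mm) [-1.24 -0.23 18.43] rot [-0.0021  0.0043 -0.0006] F [-3.47  0.47  4.11] M [ 0.022  0.746 -0.019] gap 0.0256
```

View pics/s3.png

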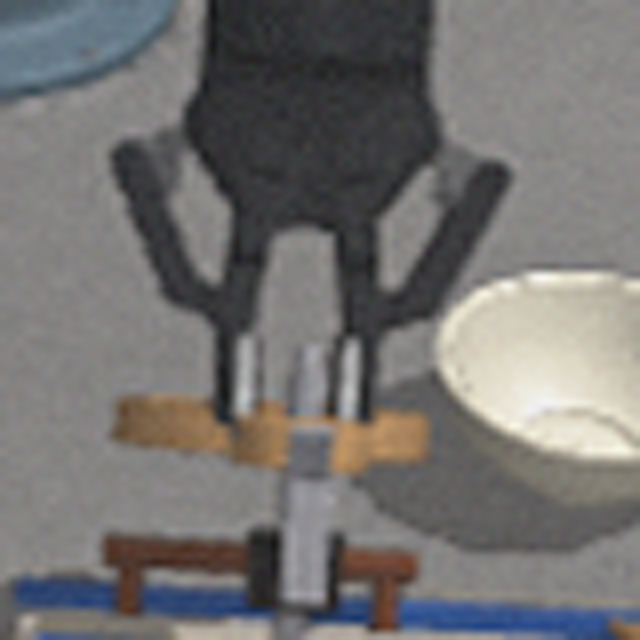

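Call:
{"method": "servo_tool", "body": {
  "targets": [
    [[-0.1,0,0.2],[0,-0.002,0],0],
    [[-0.05,0,0.2],[0,-0.002,0],0],
    [[0,0,0],[0,0,0],0]
  ]
}}

```text
time: 13.02
tcp_pos: [0.4347, 0.1501, 0.2941]
tcp_rot: [3.14, 0.61, -3.081]
ft_force: [-5.5, -1.1, 2.7]
finger_gap: 0.0262
```

```bash
python3 - <<'E'
from h import *
where()
E
```

```text
t 13.0167 eye(mm) [ 0.75 -0.13 14.77] rot [-0.0023  0.0004 -0.0008] F [-3.05 -0.72  5.38] M [-0.024  0.741 -0.037] gap 0.0262
```

Call:
{"method": "servo_tool", "body": {
  "targets": [
    [[-0.05,0,0.2],[0,-0.002,0],0],
    [[-0.05,0,0.2],[0,-0.002,0],0],
    [[0,0,0],[0,0,0],0]
  ]
}}

```text
time: 13.27
tcp_pos: [0.4358, 0.15, 0.2886]
tcp_rot: [3.141, 0.607, -3.08]
ft_force: [-1.9, 0.2, -0.4]
finger_gap: 0.0255
```

```bash
python3 - <<'E'
from h import *
where()
E
```

```text
t 13.2667 eye(mm) [-2.1  -0.28  9.52] rot [-0.0022  0.0034 -0.0017] F [-1.76  0.36  0.78] M [0.046 0.608 0.018] gap 0.0255
```

Call:
{"method": "servo_tool", "body": {
  "targets": [
    [[-0.1,0,0.2],[0,-0.003,0.001],0],
    [[-0.05,0,0.2],[0,0,0],0],
    [[0,0,0],[0,0,0],0]
  ]
}}

```text
time: 13.52
tcp_pos: [0.4388, 0.1501, 0.2847]
tcp_rot: [3.14, 0.608, -3.081]
ft_force: [-4.3, 0.3, -2.2]
finger_gap: 0.0262
```

```bash
python3 - <<'E'
from h import *
where()
E
```

```text
t 13.5167 eye(mm) [-1.84 -0.49  4.63] rot [-0.0019  0.0031 -0.0009] F [-4.76  0.52  0.61] M [ 0.008  1.17  -0.039] gap 0.0262
```

Call:
{"method": "servo_tool", "body": {
  "targets": [
    [[-0.05,0,0.2],[0,0,0],0],
    [[0,0,0.1],[0,0,0],0],
    [[0,0,0],[0,0,0],0]
  ]
}}

```text
time: 13.77
tcp_pos: [0.4409, 0.1501, 0.2818]
tcp_rot: [3.141, 0.606, -3.081]
ft_force: [-4.1, -0.4, -0.5]
finger_gap: 0.026
```

```bash
python3 - <<'E'
from h import *
where()
E
```

```text
t 13.7667 eye(mm) [-1.97 -0.63  0.97] rot [-0.0016  0.0044 -0.0009] F [-3.68 -0.14  1.96] M [ 0.037  1.128 -0.003] gap 0.026
```

Call:
{"method": "servo_tool", "body": {
  "targets": [
    [[0,0,0.2],[0,-0.002,0],0],
    [[0,0,0],[0,0,0],0]
  ]
}}

```text
time: 13.93
tcp_pos: [0.4422, 0.1502, 0.28]
tcp_rot: [3.141, 0.609, -3.081]
ft_force: [-4.0, -0.5, -1.8]
finger_gap: 0.0258
```

Call:
{"method": "servo_tool", "body": {
  "targets": [
    [[0,0,0.15],[0,-0.002,0],0],
    [[0,0,0],[0,0,0],0]
  ]
}}

```text
time: 14.1
tcp_pos: [0.4432, 0.1503, 0.2789]
tcp_rot: [3.141, 0.612, -3.081]
ft_force: [-6.5, -0.1, 1.6]
finger_gap: 0.0259
```

```bash
python3 - <<'E'
from h import *
where()
E
```

```text
t 14.1 eye(mm) [-0.79 -0.62 -2.5 ] rot [-0.0016 -0.0007 -0.0008] F [-4.41  0.33  5.02] M [0.014 1.111 0.011] gap 0.0259
```

Call:
{"method": "servo_tool", "body": {
  "targets": [
    [[0,0,0.12],[0,0,0],0],
    [[0,0,0],[0,0,0],0]
  ]
}}

```text
time: 14.27
tcp_pos: [0.4437, 0.1504, 0.2785]
tcp_rot: [3.141, 0.613, -3.08]
ft_force: [-11.1, -1.8, 4.0]
finger_gap: 0.0254
```

```bash
python3 - <<'E'
from h import *
where()
ps=optics.snapshot('scene'); save(ps,'s4',(340,170,420,250),8)
E
```

```text
t 14.2667 eye(mm) [-0.45 -0.52 -3.14] rot [-0.0017 -0.0017 -0.0009] F [-6.85 -1.09  9.71] M [-0.062  1.387 -0.057] gap 0.0254
```

View pics/s4.png

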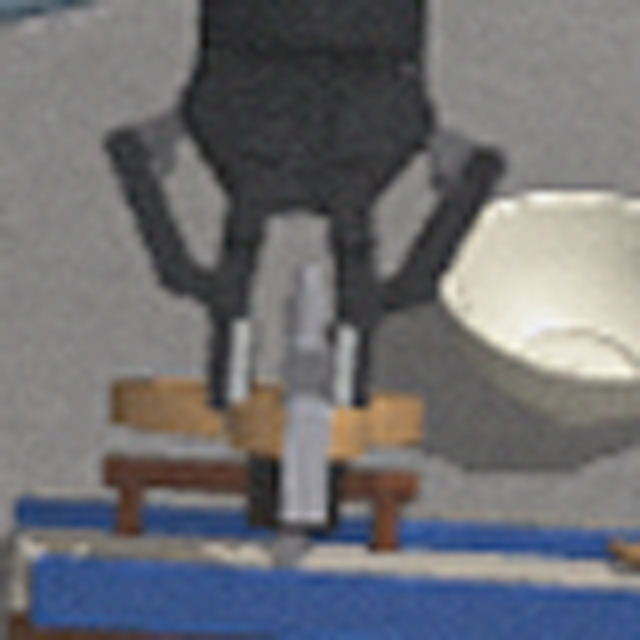

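Call:
{"method": "servo_tool", "body": {
  "targets": [
    [[0.1,0,0.08],[0,0.002,0],0],
    [[0,0,0],[0,0,0],0]
  ]
}}

```text
time: 14.48
tcp_pos: [0.4435, 0.1504, 0.2785]
tcp_rot: [3.141, 0.613, -3.081]
ft_force: [-10.2, -0.7, 2.5]
finger_gap: 0.0258
```

```bash
python3 - <<'E'
from h import *
where()
E
```

```text
t 14.4833 eye(mm) [-0.41 -0.57 -2.94] rot [-0.0013 -0.0026 -0.0008] F [-7.01 -0.11  7.9 ] M [-0.042  1.43  -0.004] gap 0.0258
```

Call:
{"method": "servo_tool", "body": {
  "targets": [
    [[0.1,0,0.13],[0,0,0],0]
  ]
}}

```text
time: 14.57
tcp_pos: [0.4437, 0.1505, 0.2778]
tcp_rot: [3.141, 0.615, -3.081]
ft_force: [-10.2, -1.2, 6.7]
finger_gap: 0.0258
```

```bash
python3 - <<'E'
from h import *
where()
E
```

```text
t 14.5667 eye(mm) [-0.39 -0.53 -3.56] rot [-0.0012 -0.0046 -0.0007] F [-4.56 -0.63 11.37] M [-0.117  0.966  0.024] gap 0.0258
```

Call:
{"method": "servo_tool", "body": {
  "targets": [
    [[0,0,0.05],[0,0,0],0]
  ]
}}

```text
time: 14.65
tcp_pos: [0.4437, 0.1505, 0.2777]
tcp_rot: [3.141, 0.616, -3.081]
ft_force: [-13.1, -1.4, 5.9]
finger_gap: 0.026
```

```bash
python3 - <<'E'
from h import *
where()
s=telemetry.sense();p=optics.snapshot('wrist'); save(p,'w9',(200,270,360,400),5)
ps=optics.snapshot('scene'); save(ps,'s5',(350,190,410,250),10)
E
```

```text
t 14.65 eye(mm) [-0.31 -0.51 -3.58] rot [-0.0012 -0.0052 -0.0008] F [-7.35 -0.65 12.37] M [-0.091  1.507  0.019] gap 0.026
```

View pics/w9.png

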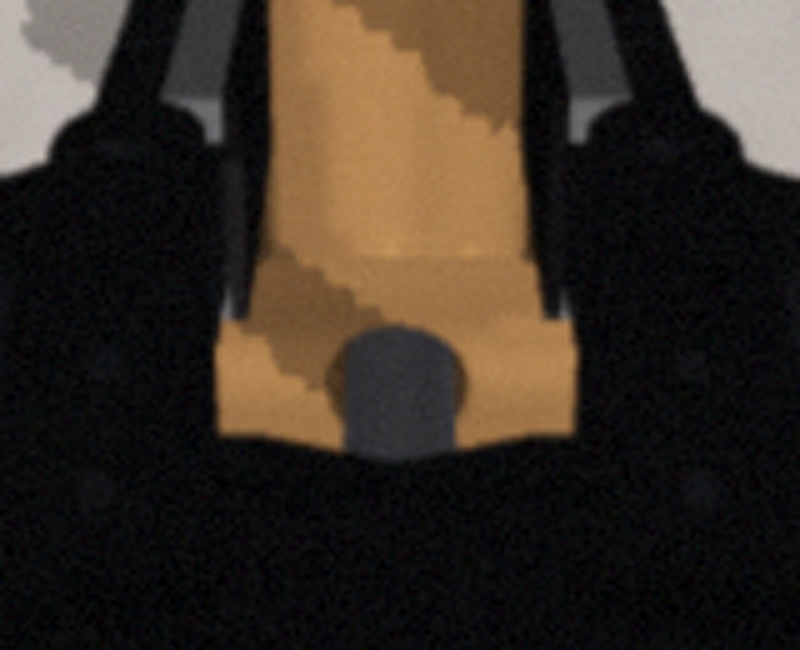

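View pics/s5.png

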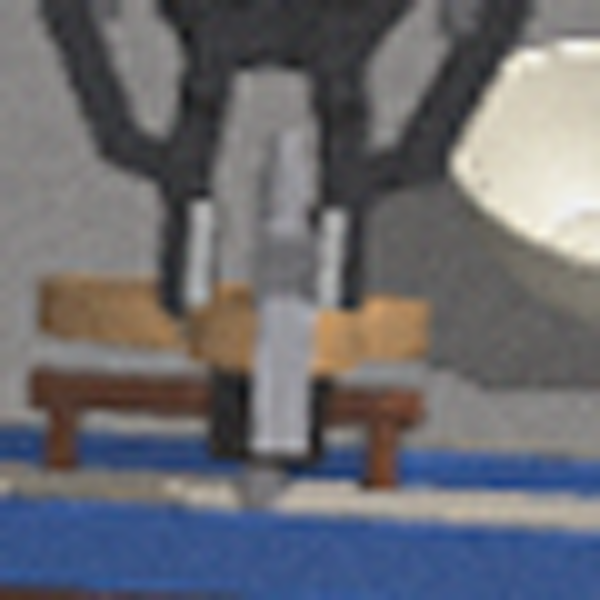

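```bash
python3 - <<'E'
from h import *
where()
pt=optics.snapshot('top'); save(pt,'t3',(135,165,185,215),12)
p0,q0=pickle.load(open('p0.pkl','rb')); save(q0,'s00',(350,190,410,250),10)
E
```

```text
t 14.75 eye(mm) [-0.3 -0.5 -3.5] rot [-0.0012 -0.0052 -0.0009] F [-6.3  -0.19 12.71] M [-0.06   1.265 -0.019] gap 0.0259
```

View pics/t3.png

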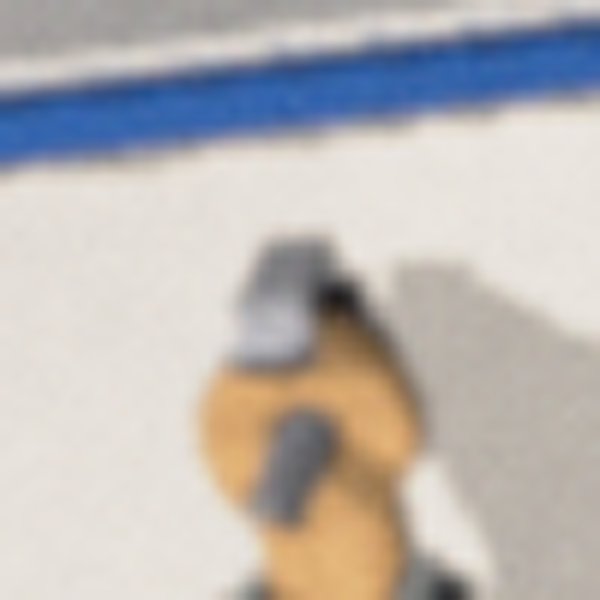

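View pics/s00.png

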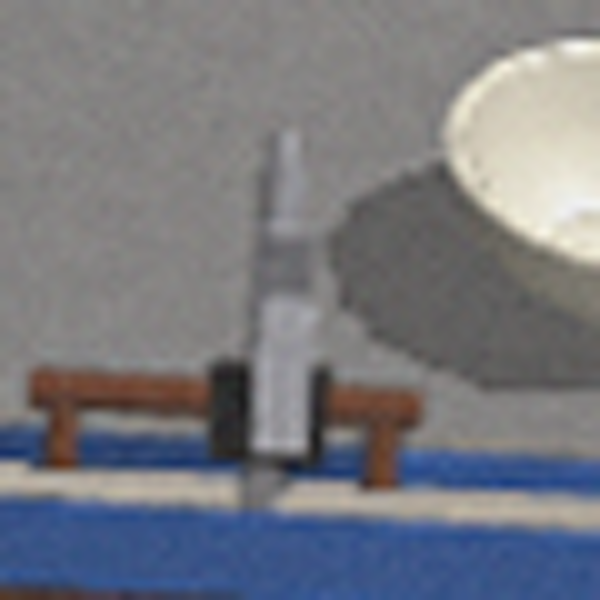

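Call:
{"method": "servo_tool", "body": {
  "targets": [
    [[0,0,-0.12],[0,0.004,0],0],
    [[0,0,0],[0,0,0],0]
  ]
}}

```text
time: 14.97
tcp_pos: [0.4438, 0.1506, 0.2803]
tcp_rot: [3.141, 0.616, -3.081]
ft_force: [-2.6, -0.7, -3.2]
finger_gap: 0.0254
```

```bash
python3 - <<'E'
from h import *
where()
E
```

```text
t 14.9667 eye(mm) [ 1.31 -0.41 -1.49] rot [-0.0011 -0.0054 -0.0005] F [-4.02 -0.58 -1.11] M [0.016 1.24  0.024] gap 0.0254
```

Call:
{"method": "servo_tool", "body": {
  "targets": [
    [[0,0,-0.1],[0,0,0],0],
    [[0,0,0],[0,0,0],0]
  ]
}}

```text
time: 15.13
tcp_pos: [0.4433, 0.1505, 0.281]
tcp_rot: [3.141, 0.616, -3.081]
ft_force: [-0.8, -0.6, -4.3]
finger_gap: 0.0257
```

```bash
python3 - <<'E'
from h import *
where()
pt=optics.snapshot('top'); save(pt,'t4',(135,165,185,215),12)
p0,q0=pickle.load(open('p0.pkl','rb')); save(p0,'t00',(135,165,185,215),12)
E
```

```text
t 15.1333 eye(mm) [ 1.27 -0.44 -0.73] rot [-0.0012 -0.0052 -0.0004] F [-3.17 -0.57 -3.05] M [ 0.035  1.154 -0.011] gap 0.0257
```

View pics/t4.png

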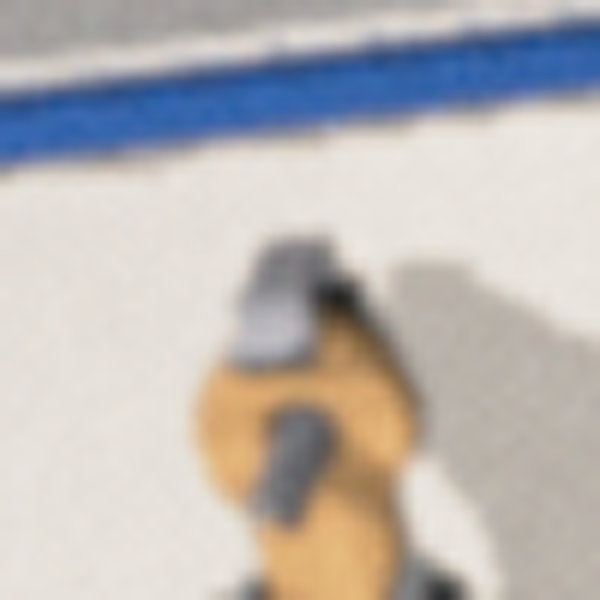

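View pics/t00.png

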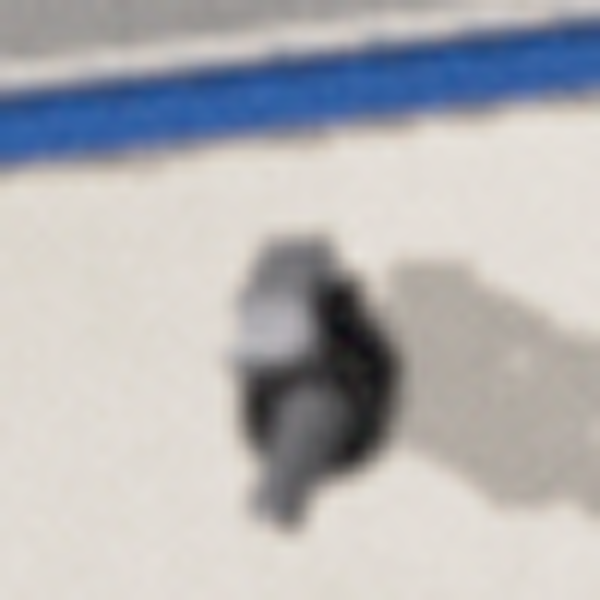

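Call:
{"method": "servo_tool", "body": {
  "targets": [
    [[0.08,0,0.07],[0,0.002,0],0],
    [[0,0,0],[0,0,0],0]
  ],
  "squeeze": 40
}}

```text
time: 15.35
tcp_pos: [0.4439, 0.1506, 0.2803]
tcp_rot: [3.14, 0.616, -3.081]
ft_force: [-3.5, 0.8, -2.4]
finger_gap: 0.0262
```

```bash
python3 - <<'E'
from h import *
where()
E
```

```text
t 15.35 eye(mm) [ 1.3  -0.42 -1.62] rot [-0.0012 -0.005  -0.0001] F [-4.16  0.99 -0.01] M [0.007 1.206 0.029] gap 0.0262
```

Near zero axial force; open slowly.

Call:
{"method": "servo_tool", "body": {
  "targets": [
    [[0,0,0],[0,0,0],3.0],
    [[0,0,0],[0,0,0],3.6],
    [[0,0,0],[0,0,0],4.4],
    [[0,0,0],[0,0,0],5.2],
    [[0,0,0],[0,0,0],5.6],
    [[0,0,0],[0,0,0],5.6]
  ],
  "squeeze": 20
}}

```text
time: 15.85
tcp_pos: [0.4489, 0.1514, 0.2856]
tcp_rot: [3.139, 0.631, -3.084]
ft_force: [0.6, -0.7, 0.7]
finger_gap: 0.0557
```

```bash
python3 - <<'E'
from h import *
where()
ps=optics.snapshot('scene'); save(ps,'s6',(350,190,410,250),10)
p=optics.snapshot('wrist'); save(p,'w10')
E
```

```text
t 15.85 eye(mm) [11.11  0.07  0.51] rot [-0.0018 -0.02    0.0016] F [ 0.84 -0.75  0.25] M [0.02  0.495 0.001] gap 0.0557
```

View pics/w10.png

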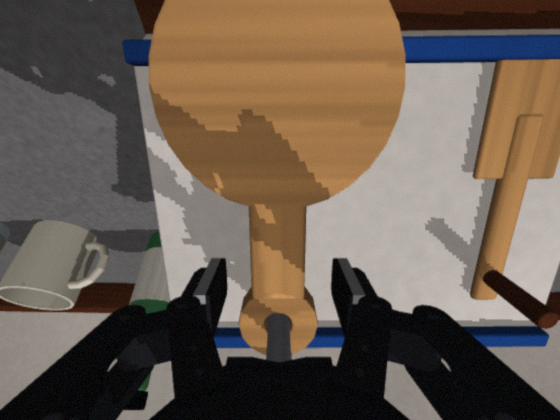

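View pics/s6.png

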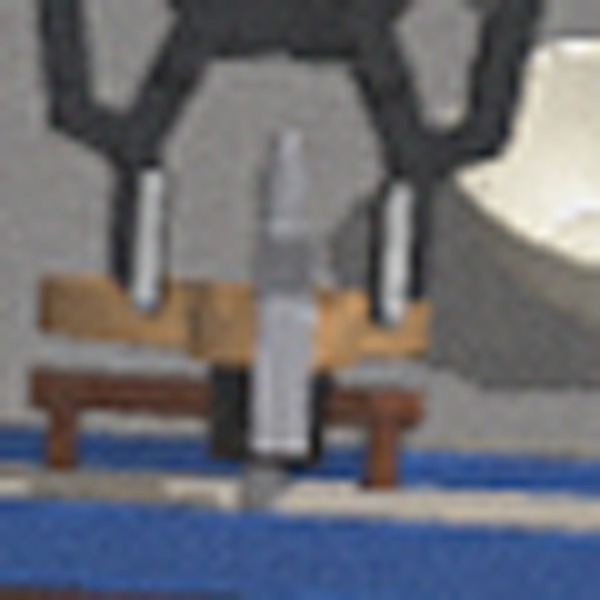

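Call:
{"method": "servo_tool", "body": {
  "targets": [
    [[0.5,0,-1],[0,0,0],5.6],
    [[0.5,0,-2],[0,0,0],5.6],
    [[0,0,-3],[0,0,0],5.6],
    [[0,0,-3.5],[0,0,0],5.6],
    [[0,0,-3],[0,0,0],5.6],
    [[0,0,0],[0,0,0],5.6],
    [[0,0,0],[0,0,0],5.6]
  ]
}}

```text
time: 16.53
tcp_pos: [0.3633, 0.1456, 0.3833]
tcp_rot: [3.139, 0.628, -3.084]
ft_force: [0.8, 0.5, -0.4]
finger_gap: 0.0557
```

```bash
python3 - <<'E'
from h import *
s=telemetry.sense();where(s)
ps=optics.snapshot('scene'); save(ps,'s7'); save(ps,'s7c',(350,190,410,250),10)
pt=optics.snapshot('top'); save(pt,'t7')
p=optics.snapshot('wrist'); save(p,'w11')
E
```

```text
t 16.5333 eye(mm) [ -3.65  -0.73 129.62] rot [-0.001  -0.0167  0.0021] F [ 0.45  0.44 -0.83] M [-0.032  0.506 -0.   ] gap 0.0557
```

View pics/w11.png

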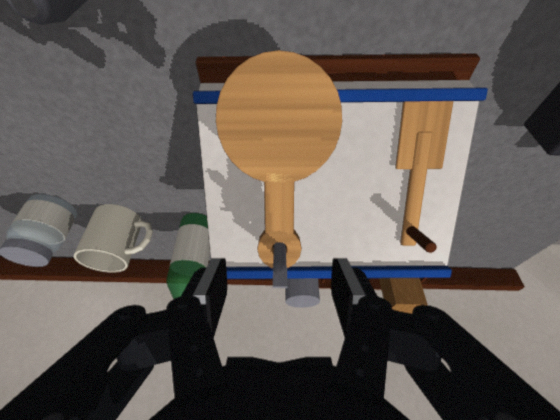

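View pics/s7.png

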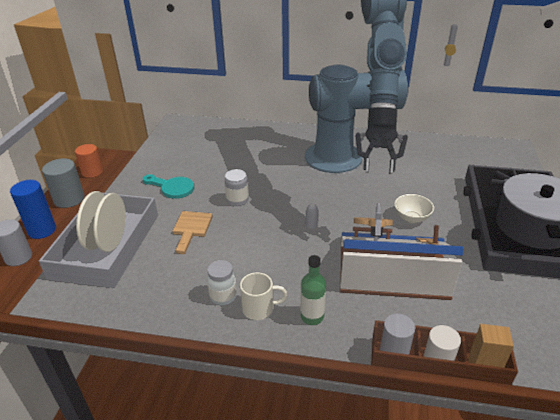

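View pics/s7c.png

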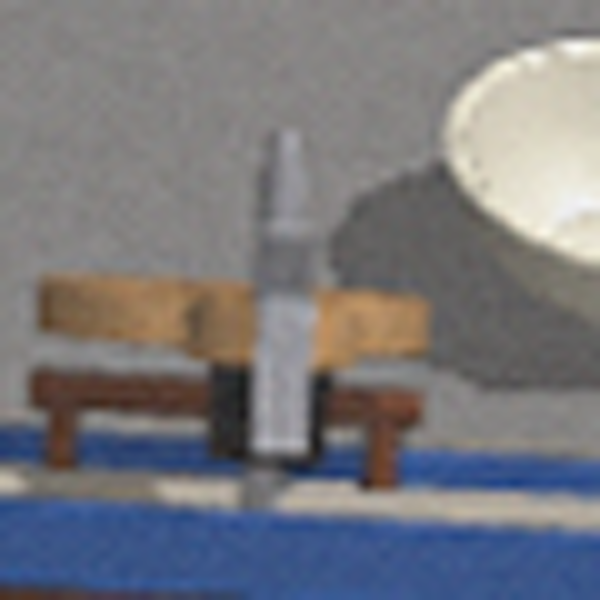

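View pics/t7.png

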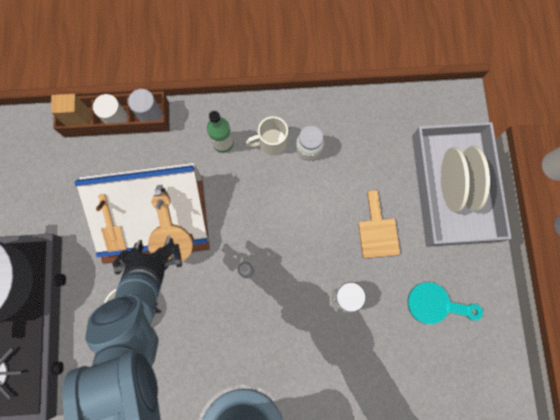

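```bash
python3 - <<'E'
from h import *
pt=optics.snapshot('top'); save(pt,'t8',(135,165,185,215),12)
p0,_=pickle.load(open('p0.pkl','rb'))
g=lambda p:cv2.cvtColor(p['img'],cv2.COLOR_RGB2GRAY)
tpl=g(p0)[184:195,154:164]
r=cv2.matchTemplate(g(pt)[178:202,148:170],tpl,cv2.TM_CCOEFF_NORMED);_,v,_,l=cv2.minMaxLoc(r);print(v,l,'expected (6,6)');print(r[4:9,6].round(3))
E
```

```text
0.9577298760414124 (6, 6) expected (6,6)
[0.818 0.929 0.958 0.829 0.588]
```

View pics/t8.png

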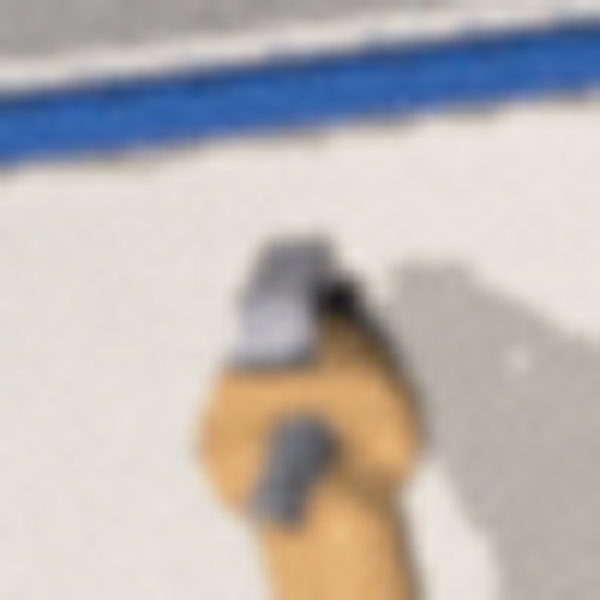

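```bash
python3 - <<'E'
from h import *
s,p=pickle.load(open('w4.pkl','rb')); W=pose(s)
T=pose(); A=T.copy(); A[:3,3]=[.36,.04,.44]
T=plan(A,5.6,rd=1); T=plan(W,5.6,T0=T,rd=1)
E
```

```text
4
[[[-0.7,-2.6,-1.3],[0.0,-0.0,-0.0],5.6],[[-0.6,-2.6,-1.4],[0.0,-0.0,-0.0],5.6],[[-0.7,-2.7,-1.3],[0.0,-0.0,-0.0],5.6],[[-0.7,-2.6,-1.4],[0.0,-0.0,-0.0],5.6]]
7
[[[-2.3,-0.2,2.0],[-0.0,0.09,0.002],5.6],[[-2.4,-0.3,1.7],[-0.001,0.09,0.001],5.6],[[-2.6,-0.2,1.5],[0.0,0.089,0.002],5.6],[[-2.7,-0.2,1.3],[-0.0,0.09,0.002],5.6],[[-2.9,-0.2,1.1],[-0.0,0.09,0.001],5.6],[[-2.9,-0.2,0.7],[-0.001,0.09,0.002],5.6],[[-2.9,-0.2,0.6],[0.0,0.089,0.001],5.6]]
```

Call:
{"method": "servo_tool", "body": {
  "targets": [
    [[-0.7,-2.6,-1.3],[0,0,0],5.6],
    [[-0.7,-2.6,-1.3],[0,0,0],5.6],
    [[-0.7,-2.6,-1.3],[0,0,0],5.6],
    [[-0.7,-2.6,-1.3],[0,0,0],5.6],
    [[-2.3,-0.2,1.8],[0,0.09,0],5.6],
    [[-2.4,-0.2,1.6],[0,0.09,0],5.6],
    [[-2.6,-0.2,1.4],[0,0.09,0],5.6],
    [[-2.7,-0.2,1.2],[0,0.09,0],5.6],
    [[-2.9,-0.2,1],[0,0.09,0],5.6],
    [[-2.9,-0.2,0.7],[0,0.09,0],5.6],
    [[0,0,0],[0,0,0],5.6],
    [[0,0,0],[0,0,0],5.6]
  ]
}}

```text
time: 17.73
tcp_pos: [0.5504, 0.0295, 0.4055]
tcp_rot: [-3.142, 0.032, -3.091]
ft_force: [-0.4, 0.3, 0.7]
finger_gap: 0.0559
```

```bash
python3 - <<'E'
from h import *
s=telemetry.sense();p=optics.snapshot('wrist');pickle.dump((s,p),open('w12.pkl','wb')); q=proj(p,TIP,s)[0]; print(s['tcp_pos'],s['tcp_rot'],q)
l,t=int(q[0])-75,int(q[1])-20; l=min(max(l,0),460); t=min(max(t,0),330); print(l,t); save(p,'w12c',(l,t,l+100,t+90),8)
s4,p4=pickle.load(open('w4.pkl','rb'))
# peg-plane y=-.007.. compare: ray hits plane peg y=0 -> (x,z) in peg frame
def pegxz(p,s,uv,y):
    o,d=ray(p,uv,s); o=RP.T@(o-ORG);d=RP.T@d; return (o+d*(y-o[1])/d[1])*1000
print('before: nose corner near',pegxz(p4,s4,(380+470/8,195+535/8),-.007),pegxz(p4,s4,(380+370/8,195+480/8),-.007))
E
```

```text
[0.55036666 0.02951559 0.40552498] [-3.14152982  0.03232228 -3.09130111] [484.02065698 241.40632698]
409 221
before: nose corner near [28.85399887 -7.         34.01807808] [21.19600325 -7.         18.20186641]
```

View pics/w12c.png

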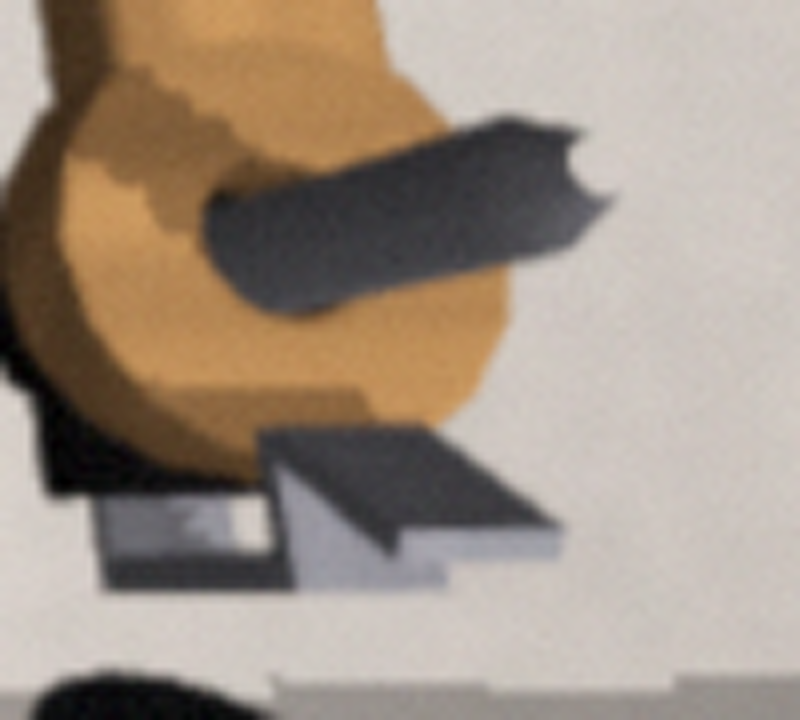

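```bash
python3 - <<'E'
from h import *
s,p=pickle.load(open('w12.pkl','rb'))
def pegxz(p,s,uv,y):
    o,d=ray(p,uv,s); o=RP.T@(o-ORG);d=RP.T@d; return (o+d*(y-o[1])/d[1])*1000
print(pegxz(p,s,(409+395/8,221+552/8),-.007),pegxz(p,s,(409+262/8,221+435/8),-.007))
E
```

```text
[28.84882377 -7.         34.20951663] [18.01708883 -7.         16.49306953]
```

```bash
python3 -c "
from rig import ticket; print(ticket.job_done())"
```

```text
the job is handed in; nothing more can be done
None
```

The wooden trivet is hung on the steel peg, pressed onto the rubber seat with the catch shut over it, and released. I handed the job in at about 18 s, with the arm clear of everything.

- **Pressing:** I felt the catch at about 22 mm above the nominal seat point along the peg. The trivet then met the seat about 2 mm below that point. I pressed up to about 13 N, by the readings I took between steps. That is a little over the 10 N you suggested, but well under 25 N.
- **Catch shut:** In the close side view after release, the catch's upper corner is within 0.2 mm of where it stood before (28.8, 34.2 mm against 28.9, 34.0 mm), with its nose over the boss. The top view matches its shut shape too. A gentle 2 N tug before letting go was held.
- **Everything else:** The board, turquoise trivet, mug, jar, oil, shaker, bowl and can look unmoved in the last overview pictures, though I compared these only by eye.
- **What disagreed:**
  - The top camera put the peg 1–2 mm further right than the wrist and scene cameras did. I settled it by looking through the eye with the wrist camera.
  - When I opened the fingers, the tool sprang about 10 mm uphill, from the sideways load I had left on it. The last pictures show the trivet still square on the peg and seated.

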